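Thread the axle through the tape dispenser and its roll

ROBOT

A 6-joint arm with a two-finger parallel gripper is mounted at the origin on the work surface. World frame = base frame: x ahead of the robot, y to its left, z up, the work surface at z = 0. Lengths are in m, angles in rad, forces in N, time in s.
With the tool pointing down it reaches from about 0.35 to 0.775 m from the base axis. Payload 7.3 kg.
Tool frame: the origin (TCP) lies midway between the tips of the shut fingers; the grasp point (between the pads) lies 19 mm behind it (robot.grip_depth is the z of the grasp point in the tool frame, in m); z points along the fingers, y is the line along which they close (so a half turn about z gives the same grasp; the last joint's range is limited). The gripper opens to 92 mm and grips with 3 to 60 N. Pads are 19 mm wide; open, the fingers measure 130 mm over their backs; the gripper's body (75 mm by 190 mm) begins 47 mm behind the grasp point.
Start: joints at [0.966, 0.342, 1.524, -0, 1.275, -0.146], TCP at [0.232, 0.471, 0.227] pointing down, gripper open.
Joint ranges: [-2.53, 2.53], [-0.77, 2.02], [0.04, 2.7], [-1, 4.14], [0.28, 2.66], [-3.11, 3.11]. Speed limits (rad/s): [2.57, 2.57, 3.14, 3.14, 3.14, 3.14].

INTERFACE

Orientations are given as [roll, pitch, yaw] about the fixed x, y, z axes, in that order (R = Rz(yaw) Ry(pitch) Rx(roll)).
In Python, from cell import robot, viewer gives the robot as it stands.
- The arm moves only by the tool step_arm, never from a script. Its argument "increments" is a list of rows, each an object with "delta_pos": the shift along the tool's x, y, z in cm, a list of three; "dr": the turn, a rotation vector about the tool's x, y, z in degrees, a list of three; "fingers": the closure, from -1 (fully open) to 1 (shut), so that 0 is half open. In form: [{"delta_pos": [tx, ty, tz], "dr": [wx, wy, wz], "fingers": fingers}, ...]. A call has exactly 5 rows; each row is the pose to reach, as a shift and turn from the pose commanded when the call began, along the tool's axes at that moment; what a row does not reach only later rows make up. A row lasts 1/8 s, in which the tool goes at most 62.5 mm and 10.7 degrees, less where a joint would pass 70% of its speed; a pose out of reach is approached as far as the arm can. A call with a gripper value outside its range is refused whole. The fingers move at their own pace and stop on an object; "newtons" is the grip in N (left out, the last holds). Time passes only in rows, so rows that repeat a pose let the fingers close, or fill a call up. It gives the time, the measured TCP pose, the force, the opening and the grip force at its end, in the units of the state.
- robot.observe(): the state, without advancing time (a new reading comes with each control period).
- viewer.read_camera(name): name is "side" or "top"; returns the picture (400x640x3 uint8, red, green, blue); there is no depth.
- viewer.camera_params(name): a dict with "K" (3x3 intrinsics, pixels), "T" (4x4, takes a point from camera to world coordinates). Camera axes: x right, y down, z forward; pixel columns grow to the right and rows downward; lengths in m; the calibration is good to about 2 mm. A picture is of the moment at which its call begins. camera_params takes no time and is no camera call.
- robot.hand_in(): hands the job in; it is judged then, once.
The state is a dict: "time": time; "qpos": joint angles; "qvel": joint speeds; "joint_efforts": joint torques, N m; "tool_pos": TCP position; "tool_rot": TCP orientation; "contact_force": force on the tool from outside, world axes, zero at the start; "torque": the same for the moment, N m; "opening": finger opening in m; "grip_force": force on a finger pad.
Only numpy, scipy, OpenCV 4.12 (cv2) and the standard library are available. Lean on these libraries where they do the work, as an engineer would, in place of code of your own. Each camera call takes 0.05 s, during which the arm holds its last target. There are 200 camera calls.

TASK

Load the tape dispenser: take the axle by its handle out of the wooden brush rest, feed it nose first, gently, from the side without the catch through the near bearing, the hub of the paper-tape roll and the far bearing, and press it home until its flange sits against the near bearing and the spring catch has dropped into its groove, so that the roll hangs on it. Feel your way and do not force it: never push or pry the axle against the dispenser or the roll with more than about 3 kg (30 N). Let go of it, and leave the small tape roll, glue sticks, brush pot and shell cone where they are.

Things in the scene. Friction and masses are not known exactly. Their poses are not given: they have to be found in the camera images.
- dispenser: Grey steel bench dispenser bolted down, base plate 170 mm (x) by 150 mm (y) by 8 mm; origin under its centre, z up. The axle's line runs along its y at x = 0, z = 75 mm. Two 46 x 46 mm bearing blocks stand on cheek plates: near one from y = -71 to -55 mm, far one from 55 to 71 mm, tops at z = 98 mm. The axle goes in from the -y side, moving along +y; the catch is beyond the far block.
- near_mouth (a point): Centre of the near bearing's hole, at its outer face (y = -71 mm of the dispenser, z = 75 mm). Both bearings have a plain round hole 17.2 mm wide and 16 mm long for the 16 mm axle, without lead-in; the axle can tilt up to 0.07 rad in one of them.
- roll: Roll of brown paper tape on a black hub, 110 mm across, 70 mm wide, 0.3 to 0.5 kg; origin at its centre, axis along y. It lies loose on two rails between the blocks; its hub's plain through hole, 19 mm wide, is 4.5 mm under the bearings' line, so a level axle butts on it: dip the nose 2 to 3 mm. It may slide 20 mm along the line. Once threaded it hangs about 2 mm under the line, off the rails.
- axle: Steel tube axle with black ribbed handle, 0.13 kg. Origin on its line at the flange's seating face; +y to the nose. Shaft 16 mm thick to y = 146.5 mm, groove 10 mm thick to 153.5, nose 16 mm thick for 4 mm, then tapering to 13.8 mm at its end, 159.5. Flange 30 mm across, y = -5 to 0. Handle 20 mm thick, y = -65 to -5 mm: grip it near -36. Home: origin at y = -71 mm on the dispenser's axle line.
- axle_tip (a point): Point at the end of the axle's nose, on its centre line.
- catch (a joint): Spring catch beyond the far block: a flat lever 4 mm thick, lower edge 5.7 mm above the hole's centre, at y = 76.5 to 80.5 mm of the dispenser, with a bent-up lip for the nose. Value: its angle, 0 at rest, some 0.02 to 0.04 rad while the nose or shaft holds it up, near 0 again once dropped into the groove, when the axle is within 2 mm of home. The nose raises it itself (a few N of push).
- rest: Fixed wooden brush rest, 150 mm along its x, 50 mm wide, 50 mm high, with two notched uprights at x = -45 and +45 mm; origin at the centre of its underside. The axle lies along it with its centre line 52 mm above the table and the handle beyond the rest's -x end, clear of the uprights.
- tape: Small roll of white paper tape lying flat, 88 mm across, 19 mm high; leave it alone. Origin under its centre.
- glue_sticks: Bundle of three clear glue sticks, 36 by 110 by 12 mm (long along its y); leave it alone. Origin under its centre.
- brush_pot: Blue ceramic pot with brushes, 72 mm across, 85 mm high, brushes to 185 mm; leave it alone. Origin under its centre.
- shell_cone: Craft cone covered in nut shells, 66 mm across, 70 mm high; leave it alone. Origin under its centre.
Things that resemble listed ones, but are neither listed nor needed, are in the scene too. Of the things that look like the axle, the smaller one is meant. Leave any pink look-alike of the roll alone.

How it is judged:
By the outcome, as a careful person would: the job done as asked, in the order asked, and still so for the second after the job is handed in, with the robot touching nothing.
It also fails if it takes over 70 s, if anything falls off the work surface, if the arm or the gripper's body presses on something with over 40 N, if the wrist force passes 120 N, or if a joint passes its speed limit or range.

## Working session

There is one attempt and no reset: what is moved stays moved. The work goes in short steps, Python scripts to look and compute and a tool call to move; the robot and the scene stay as the last step left them, time stands still between calls to the robot, and variables do not carry over. Pictures are saved under pics/ and viewed, at most 10 in all, crops included, and the job is handed in when it is done.

Besides the shell and the picture viewer there is one more tool, called after "Emit:" as name([rows], argument=value, ...), one row to a line, values as JSON. step_arm: Moves the arm, as the interface text tells. Its arguments: {"type":"object","properties":{"increments":{"type":"array"},"newtons":{"type":"number"}},"required":["increments"]}

```bash
mkdir -p pics; ls; python3 - <<'E'
from cell import robot, viewer
import cv2,numpy as np
for n in("side","top"):
    im=viewer.read_camera(n); cv2.imwrite(f"pics/{n}0.png",im[:,:,::-1])
    p=viewer.camera_params(n); print(n,np.round(p["K"],1).tolist(),np.round(p["T"],4).tolist())
s=robot.observe(); print(s, robot.grip_depth)
E
```

```text
pics
side [[403.9, 0.0, 315.0], [0.0, 403.9, 198.3], [0.0, 0.0, 1.0]] [[0.9539, -0.1842, 0.2369, 0.146], [-0.2997, -0.5422, 0.785, -0.8812], [-0.0162, -0.8198, -0.5725, 0.7134], [0.0, 0.0, 0.0, 1.0]]
top [[476.6, 0.0, 315.5], [0.0, 476.6, 199.8], [0.0, 0.0, 1.0]] [[0.009, -0.9909, 0.1342, 0.2026], [-1.0, -0.009, 0.0002, 0.0138], [0.001, -0.1342, -0.991, 1.6833], [0.0, 0.0, 0.0, 1.0]]
{'time': 0.1, 'qpos': array([ 9.66003902e-01,  3.42610130e-01,  1.52490349e+00, -3.87702767e-06,
        1.27542213e+00, -1.46010285e-01]), 'qvel': array([ 0.00167427,  0.00026682, -0.00377497,  0.0005377 ,  0.00095511,
       -0.0007477 ]), 'joint_efforts': array([ 7.57335947e-04, -4.32004023e+01, -2.44693297e+01,  7.18284189e-02,
        5.25522628e-02, -2.96268695e-05]), 'tool_pos': array([0.23227741, 0.47041677, 0.22614303]), 'tool_rot': array([-3.14026331e+00, -1.91741965e-04,  2.68281152e+00]), 'contact_force': array([ 0.43915127,  0.60109404, -0.39533399]), 'torque': array([-0.00706454,  0.03075373,  0.01560828]), 'grip_force': 0.0, 'opening': 0.09158156857378026} -0.0188
```

View pics/side0.png

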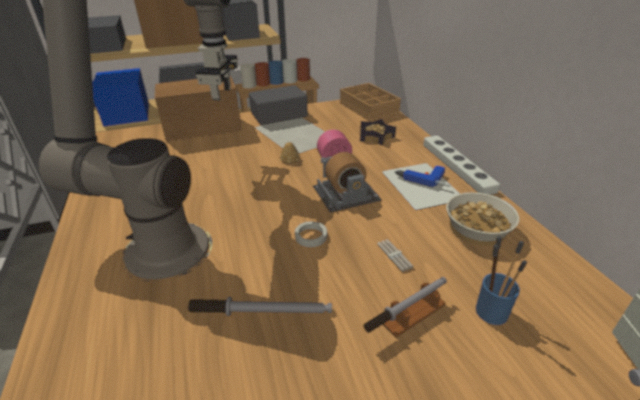

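View pics/top0.png

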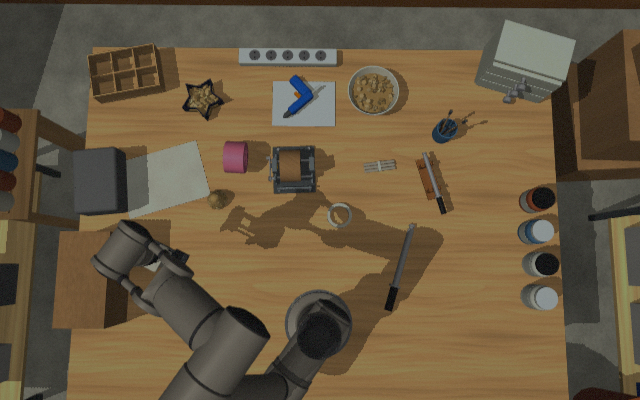

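The side view shows the dispenser at about (347,185), the axle on the rest at about (405,305) with its black handle at (378,320), and the larger look-alike lying at (260,307). In the top view the dispenser is at (293,170) and the axle's handle is at (441,205). Next I'll enlarge the parts that matter.

```bash
python3 - <<'E'
import cv2,numpy as np
t=cv2.imread("pics/top0.png"); s=cv2.imread("pics/side0.png")
r=lambda a,x,y,w,h,f: cv2.resize(a[y:y+h,x:x+w],None,fx=f,fy=f,interpolation=cv2.INTER_CUBIC)
a=r(t,258,135,80,60,5);b=r(t,405,145,80,75,4)
c=r(s,305,120,80,95,5)[:,:400];d=r(s,360,270,100,70,4)
W=np.zeros((600,800,3),np.uint8)
W[:300,:400]=a; W[300:600,:320]=b
W2=np.zeros((600,800,3),np.uint8); W2[:475,:400]=c; W2[:280,400:800]=d
cv2.imwrite("pics/z1.png",W);
W[:300,400:800]=0; W[:280,400:800]=d; 
c3=r(s,305,140,80,75,4); W[290:590,400:720]=c3
cv2.imwrite("pics/z1.png",W)
E
```

```text
(no output)
```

View pics/z1.png

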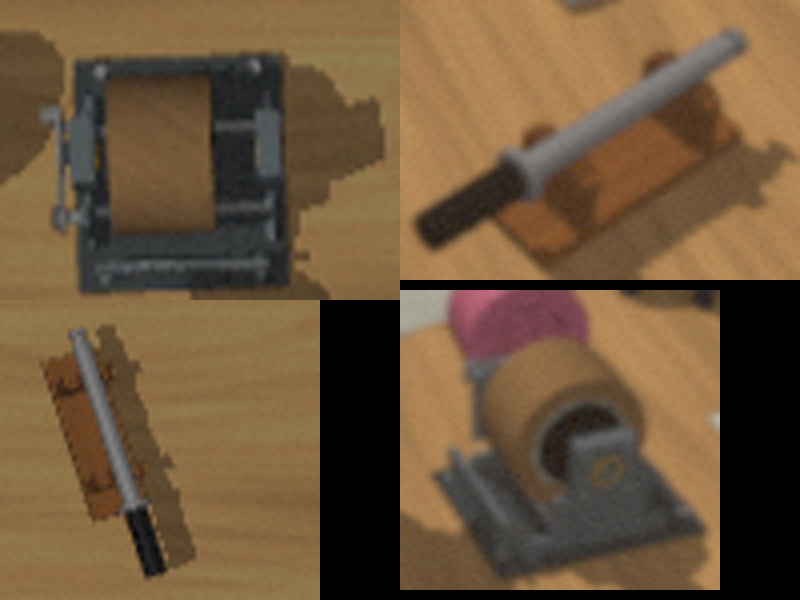

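The zoomed view shows the catch on the left (world +y) side of the dispenser. The mouth's orange ring is at about (356.5,185) in the side picture. In the top picture the block tops are at about (274.5,164) and (311.5,164). The axle runs from its nose at (425,153) to the end of the handle at (443,213). I'll now measure these with masks.

```bash
cat > h.py <<'E'
import cv2,numpy as np
from cell import robot, viewer
P={n:viewer.camera_params(n) for n in("side","top")}
def ray(n,uv):
    p=P[n];T=np.array(p["T"]);d=T[:3,:3]@np.linalg.inv(p["K"])@np.array([uv[0],uv[1],1.]);return T[:3,3],d
def onz(n,uv,z):
    o,d=ray(n,uv);return o+d*(z-o[2])/d[2]
def proj(n,X):
    p=P[n];T=np.array(p["T"]);c=T[:3,:3].T@(np.array(X)-T[:3,3]);q=np.array(p["K"])@c;return q[:2]/q[2]
def two(a,b):
    (o1,d1),(o2,d2)=ray("side",a),ray("top",b)
    d1/=np.linalg.norm(d1);d2/=np.linalg.norm(d2)
    t=np.linalg.lstsq(np.c_[d1,-d2],o2-o1,rcond=None)[0];A=o1+t[0]*d1;B=o2+t[1]*d2
    return (A+B)/2,np.linalg.norm(A-B)
def blobs(im,m,box,amin=8):
    x,y,w,h=box;k=np.zeros(m.shape,np.uint8);k[y:y+h,x:x+w]=m[y:y+h,x:x+w]
    n,L,st,c=cv2.connectedComponentsWithStats(k.astype(np.uint8))
    return [(st[i].tolist(),c[i].round(2).tolist(),cv2.minAreaRect(np.argwhere(L==i)[:,::-1].astype(np.float32))) for i in range(1,n) if st[i][4]>=amin]
def rd(n):
    p=f"pics/{n}0.png";return cv2.imread(p)
E
python3 - <<'E'
from h import *
np.set_printoptions(precision=4,suppress=True)
for n,bh,bs in(("top",(405,145,60,75),(405,145,60,75)),("side",(360,270,60,65),(360,270,95,65))):
    im=rd(n);hsv=cv2.cvtColor(im,cv2.COLOR_BGR2HSV);H,S,V=cv2.split(hsv)
    print(n,"dark",[b for b in blobs(im,(V<60)&(S<130),bh)])
    print(n,"grey",[b for b in blobs(im,(S<70)&(V>70),bs)])
im=rd("side");hsv=cv2.cvtColor(im,cv2.COLOR_BGR2HSV);H,S,V=cv2.split(hsv)
print("ring",blobs(im,(S>75)&(H<30),(348,176,17,17),3))
print(hsv[178:194,348:366,1])
im=rd("top");hsv=cv2.cvtColor(im,cv2.COLOR_BGR2HSV);H,S,V=cv2.split(hsv)
print("base",blobs(im,(S<90)&(V<110),(262,135,70,65),20))
print("bright blocks",V[150:178,268:282:1],"\n",V[150:178,305:318])
E
```

```text
top dark [([436, 197, 10, 17, 89], [440.92, 204.92], ((441.1500244140625, 204.95004272460938), (16.443843841552734, 5.375871658325195), 71.56504821777344))]
top grey [([422, 152, 21, 46, 214], [431.08, 175.11], ((430.355712890625, 174.82472229003906), (47.16985321044922, 7.251377105712891), 68.96248626708984))]
side dark [([365, 311, 26, 20, 209], [377.68, 320.65], ((377.4117431640625, 320.8529052734375), (8.060434341430664, 27.954269409179688), 59.036251068115234))]
side grey [([385, 277, 61, 43, 525], [414.71, 297.45], ((414.9300231933594, 295.3665771484375), (13.261775016784668, 68.00144958496094), 54.72757339477539))]
ring [([364, 176, 1, 5, 5], [364.0, 178.0], ((364.0, 178.0), (4.0, 0.0), -90.0)), ([353, 182, 8, 7, 35], [356.4, 184.8], ((356.5, 185.0), (6.0, 7.0), 90.0))]
[[  6   8   3   5  15   5   5   3   5   9   9   6   3   9  12  28  92 123]
 [ 10   3   8   8   3   3  13   3   6   7   0  20   7   3  16  44  88 119]
 [ 15   7   3  13  10  10   7  17  17  39  29  15  24  10  22  37  83 119]
 [  8  14   3  16  25  10  35  45  63  72  64  57  36  17   3  37  66  98]
 [  8   8  1
[... 3552 characters left out ...]
41  95  89  89  88  86  60  93  96  93]
 [ 36  41  38  45  87  91  92  91  86  59  95  94  91]
 [ 37  37  36  40  92  88  89  89  89  57  88  87  90]
 [ 40  35  34  39  75  86  88  88  89  64  89  86  90]
 [ 35  40  38  41  64  92  87  87  81  59  91  94  92]
 [ 41  40  39  41  52  64  63  62  58  57  80 101 100]
 [ 37  32  37  37  43  49  50  43  46  47  79  97 102]
 [ 42  36  37  35  38  37  48  44  41  38  80 101  97]
 [ 41  35  39  40  43  38  61  65  43  46  75  93  94]
 [ 37  40  41  35  40  43  76  74  40  43  75  88  92]
 [ 54  65  64  63  63  64 100  75  35  43  76  89  92]
 [ 71  78  76  78  80  73  87  69  39  36  66  93  94]
 [ 53  49  57  52  50  56  53  54  39  41  64  95 100]]
```

```bash
python3 - <<'E'
from h import *
np.set_printoptions(precision=4,suppress=True)
im=rd("side");S=cv2.cvtColor(im,cv2.COLOR_BGR2HSV)[:,:,1].astype(float)
w=np.clip(S[180:190,350:362]-35,0,None);yy,xx=np.mgrid[180:190,350:362]
rc=((xx*w).sum()/w.sum(),(yy*w).sum()/w.sum());print("ring",rc,onz("side",rc,.075))
im=rd("top");V=cv2.cvtColor(im,cv2.COLOR_BGR2HSV)
# block tops: bluish-grey V~89, via threshold
m=((V[:,:,2]>78)&(V[:,:,2]<97)&(V[:,:,1]<70)&(im[:,:,0].astype(int)>=im[:,:,2])).astype(np.uint8)
for bx in((271,155,7,17),(309,155,5,17)):
    for b in blobs(im,m,bx,20): print("blk",b[0],b[1],onz("top",b[1],.098))
# base edges by dark mask: corners at z=8mm
dm=((V[:,:,2]<75)).astype(np.uint8)
for uv in((273,146.4),(315.4,145.6),(316,193),(273.6,193.6)): print(onz("top",uv,.008))
# handle / axle
hs,ht=(377.68,320.65),(440.92,204.92); print("handle",two(hs,ht),onz("top",ht,.062),onz("side",hs,.056))
for nm,c in(("top",(405,145,60,75)),("side",(360,270,95,65))):
    im=rd(nm);q=cv2.cvtColor(im,cv2.COLOR_BGR2HSV);x,y,w,h=c
    mk=np.zeros(q.shape[:2],bool);mk[y:y+h,x:x+w]=((q[:,:,1]<70)&(q[:,:,2]>70))[y:y+h,x:x+w]
    p=np.argwhere(mk)[:,::-1].astype(np.float32);l=cv2.fitLine(p,cv2.DIST_HUBER,0,.01,.01).ravel()
    t=(p-l[2:])@l[:2];a,b=l[2:]+l[:2]*np.percentile(t,1),l[2:]+l[:2]*np.percentile(t,99)
    A,B=onz(nm,a,.052),onz(nm,b,.052);print(nm,a,b,A,B,np.degrees(np.arctan2(*(B-A)[1::-1])),np.linalg.norm(A-B))
E
```

```text
ring (np.float64(356.19685314685313), np.float64(184.6902097902098)) [0.5438 0.0215 0.075 ]
blk [272, 158, 5, 13, 54] [273.67, 164.35] [0.5371 0.1568 0.098 ]
blk [309, 157, 5, 13, 53] [311.23, 162.89] [0.5433 0.0295 0.098 ]
[0.622  0.1687 0.008 ]
[0.6263 0.016  0.008 ]
[0.4537 0.0124 0.008 ]
[0.4501 0.163  0.008 ]
handle (array([ 0.4101, -0.4193,  0.0514]), np.float64(0.0012587449773384365)) [ 0.4082 -0.4163  0.062 ] [ 0.4089 -0.4226  0.056 ]
top [423.5532 152.5271] [438.0974 196.3027] [ 0.5938 -0.363   0.052 ] [ 0.4394 -0.41    0.052 ] -163.07843421200735 0.16143451914036044
side [389.1978 313.5366] [443.7919 279.1282] [ 0.44  -0.411  0.052] [ 0.5958 -0.3631  0.052 ] 17.10952852353349 0.16301845147241
```

```bash
cat >> h.py <<'E'
from scipy.spatial.transform import Rotation as Ro
np.set_printoptions(precision=4,suppress=True)
def rot(yaw,dip=0): # tool x along yaw (deg), nose dipped by dip deg
    return Ro.from_euler("z",yaw,degrees=True)*Ro.from_euler("y",dip,degrees=True)*Ro.from_euler("x",180,degrees=True)
def cur(s=None):
    s=s or robot.observe();return np.array(s["tool_pos"]),Ro.from_euler("xyz",s["tool_rot"])
def chain(wps,start=None):
    p,R=start or cur()
    for q,yaw,*d in wps:
        q=np.array(q);G=rot(yaw,*d)
        print("delta_pos",(R.inv().apply(q-p)*100).round(2),"dr",(R.inv()*G).as_rotvec(degrees=True).round(2));p,R=q,G
E
python3 - <<'E'
from h import *
chain([((.42,.25,.25),105),((.46,-.05,.25),58),((.42,-.33,.20),17.1),((.4095,-.42,.10),17.1)])
E
```

```text
delta_pos [-26.59 -11.45  -2.38] dr [-0.08  0.02 48.71]
delta_pos [-30.01  -3.9   -0.  ] dr [-0. -0. 47.]
delta_pos [-25.87  11.45   5.  ] dr [ 0.  -0.  40.9]
delta_pos [-3.65  8.29 10.  ] dr [0. 0. 0.]
```

Emit:
step_arm([
  {"delta_pos": [-26.6,-11.4,-2.4],"dr": [0,0,48.7],"fingers": -1},
  {"delta_pos": [-26.6,-11.4,-2.4],"dr": [0,0,48.7],"fingers": -1},
  {"delta_pos": [-26.6,-11.4,-2.4],"dr": [0,0,48.7],"fingers": -1},
  {"delta_pos": [-26.6,-11.4,-2.4],"dr": [0,0,48.7],"fingers": -1},
  {"delta_pos": [-26.6,-11.4,-2.4],"dr": [0,0,48.7],"fingers": -1},
])

```text
time: 0.72
tool_pos: [0.4218, 0.2485, 0.2507]
tool_rot: [-3.141, 0.0, 1.827]
contact_force: [0.4, 0.2, -0.3]
opening: 0.0916
grip_force: 0.0
```

Emit:
step_arm([
  {"delta_pos": [-30,-3.9,0],"dr": [0,0,47],"fingers": -1},
  {"delta_pos": [-30,-3.9,0],"dr": [0,0,47],"fingers": -1},
  {"delta_pos": [-30,-3.9,0],"dr": [0,0,47],"fingers": -1},
  {"delta_pos": [-30,-3.9,0],"dr": [0,0,47],"fingers": -1},
  {"delta_pos": [-30,-3.9,0],"dr": [0,0,47],"fingers": -1},
])

```text
time: 1.35
tool_pos: [0.4603, -0.0514, 0.2505]
tool_rot: [-3.141, -0.0, 1.008]
contact_force: [-0.0, 1.8, -0.0]
opening: 0.0917
grip_force: 0.0
```

Emit:
step_arm([
  {"delta_pos": [-25.9,11.4,5],"dr": [0,0,41],"fingers": -0.5},
  {"delta_pos": [-25.9,11.4,5],"dr": [0,0,41],"fingers": -0.5},
  {"delta_pos": [-25.9,11.4,5],"dr": [0,0,41],"fingers": -0.5},
  {"delta_pos": [-25.9,11.4,5],"dr": [0,0,41],"fingers": -0.5},
  {"delta_pos": [-25.9,11.4,5],"dr": [0,0,41],"fingers": -0.5},
])

```text
time: 1.98
tool_pos: [0.4189, -0.3317, 0.1996]
tool_rot: [-3.141, 0.001, 0.293]
contact_force: [0.5, -0.1, 0.4]
opening: 0.0688
grip_force: 0.0
```

```bash
python3 - <<'E'
from h import *
chain([((.409,-.4198,.085),17.1),((.409,-.4198,.033),17.1)])
E
```

```text
delta_pos [-3.48  8.16 11.45] dr [-0.06  0.04 -0.31]
delta_pos [ 0.  -0.   5.2] dr [0. 0. 0.]
```

Emit:
step_arm([
  {"delta_pos": [-3.5,8.2,8],"dr": [0,0,-0.3],"fingers": -0.5},
  {"delta_pos": [-3.5,8.2,11.4],"dr": [0,0,-0.3],"fingers": -0.5},
  {"delta_pos": [-3.5,8.2,11.4],"dr": [0,0,-0.3],"fingers": -0.5},
  {"delta_pos": [-3.5,8.2,14],"dr": [0,0,-0.3],"fingers": -0.5},
  {"delta_pos": [-3.5,8.2,16.6],"dr": [0,0,-0.3],"fingers": -0.5},
])

```text
time: 2.6
tool_pos: [0.4111, -0.4177, 0.0348]
tool_rot: [3.141, -0.001, 0.302]
contact_force: [0.5, -0.4, -0.4]
opening: 0.0693
grip_force: 0.0
```

Emit:
step_arm([
  {"delta_pos": [0,0,0],"dr": [0,0,0],"fingers": 0},
  {"delta_pos": [0,0,0],"dr": [0,0,0],"fingers": 0.5},
  {"delta_pos": [0,0,0],"dr": [0,0,0],"fingers": 1},
  {"delta_pos": [0,0,0],"dr": [0,0,0],"fingers": 1},
  {"delta_pos": [0,0,0],"dr": [0,0,0],"fingers": 1},
], newtons=12)

```text
time: 3.22
tool_pos: [0.4107, -0.418, 0.0352]
tool_rot: [3.141, -0.0, 0.302]
contact_force: [-0.5, 0.4, 0.3]
opening: 0.0232
grip_force: 0.0
```

Emit:
step_arm([
  {"delta_pos": [0,0,0],"dr": [0,0,0],"fingers": 1},
  {"delta_pos": [0,0,0],"dr": [0,0,0],"fingers": 1},
  {"delta_pos": [0,0,0],"dr": [0,0,0],"fingers": 1},
  {"delta_pos": [0,0,0],"dr": [0,0,0],"fingers": 1},
  {"delta_pos": [0,0,0],"dr": [0,0,0],"fingers": 1},
], newtons=50)

```text
time: 3.85
tool_pos: [0.4108, -0.4182, 0.0349]
tool_rot: [3.141, -0.0, 0.302]
contact_force: [0.8, -3.0, 2.8]
opening: 0.0187
grip_force: 50.0
```

```bash
python3 - <<'E'
from h import *
a=((.4108,-.4182,.15),17.3)
chain([a,((.47,-.30,.15),60),((.5509,-.212,.11),91.8),((.5509,-.212,.056),91.8)])
E
```

```text
delta_pos [  0.01   0.01 -11.51] dr [ 0.05 -0.02  0.  ]
delta_pos [ 9.17 -9.52 -0.  ] dr [  0.    0.  -42.7]
delta_pos [11.67  2.61  4.  ] dr [ -0.    0.  -31.8]
delta_pos [ 0.  -0.   5.4] dr [0. 0. 0.]
```

Emit:
step_arm([
  {"delta_pos": [0,0,-1],"dr": [0,0,0],"fingers": 1},
  {"delta_pos": [0,0,-3],"dr": [0,0,0],"fingers": 1},
  {"delta_pos": [0,0,-6],"dr": [0,0,0],"fingers": 1},
  {"delta_pos": [0,0,-9],"dr": [0,0,0],"fingers": 1},
  {"delta_pos": [0,0,-11.5],"dr": [0,0,0],"fingers": 1},
])

```text
time: 4.47
tool_pos: [0.4101, -0.4168, 0.1507]
tool_rot: [-3.14, 0.001, 0.303]
contact_force: [-0.2, -0.6, -1.7]
opening: 0.0188
grip_force: 49.9
```

Emit:
step_arm([
  {"delta_pos": [2,-2,0],"dr": [0,0,-9],"fingers": 1},
  {"delta_pos": [4,-4,0],"dr": [0,0,-18],"fingers": 1},
  {"delta_pos": [6,-6,0],"dr": [0,0,-27],"fingers": 1},
  {"delta_pos": [8,-8,0],"dr": [0,0,-36],"fingers": 1},
  {"delta_pos": [9.2,-9.5,0],"dr": [0,0,-42.7],"fingers": 1},
])

```text
time: 5.1
tool_pos: [0.4699, -0.2977, 0.1495]
tool_rot: [-3.139, -0.001, 1.053]
contact_force: [0.0, -0.0, -0.6]
opening: 0.0187
grip_force: 49.9
```

Emit:
step_arm([
  {"delta_pos": [3,0.7,1],"dr": [0,0,-8],"fingers": 1},
  {"delta_pos": [6,1.3,2],"dr": [0,0,-16],"fingers": 1},
  {"delta_pos": [9,2,3],"dr": [0,0,-24],"fingers": 1},
  {"delta_pos": [11.7,2.6,4],"dr": [0,0,-31.8],"fingers": 1},
  {"delta_pos": [11.7,2.6,4],"dr": [0,0,-31.8],"fingers": 1},
])

```text
time: 5.72
tool_pos: [0.5507, -0.2091, 0.1086]
tool_rot: [-3.138, -0.002, 1.605]
contact_force: [-0.4, -0.4, -1.3]
opening: 0.0188
grip_force: 49.9
```

Emit:
step_arm([
  {"delta_pos": [0,0,1.5],"dr": [0,0,0],"fingers": 1},
  {"delta_pos": [0,0,3],"dr": [0,0,0],"fingers": 1},
  {"delta_pos": [0,0,4.5],"dr": [0,0,0],"fingers": 1},
  {"delta_pos": [0,0,5.4],"dr": [0,0,0],"fingers": 1},
  {"delta_pos": [0,0,5.4],"dr": [0,0,0],"fingers": 1},
])

```text
time: 6.35
tool_pos: [0.5506, -0.2114, 0.0547]
tool_rot: [-3.14, -0.001, 1.602]
contact_force: [-0.7, -0.2, -1.3]
opening: 0.0191
grip_force: 49.9
```

```bash
python3 - <<'E'
from h import *
s=robot.observe();print(s["time"],s["tool_pos"],s["tool_rot"],s["contact_force"])
ims=[]
for n in("side","top"):
    im=viewer.read_camera(n)[:,:,::-1]; cv2.imwrite(f"pics/{n}1.png",im); 
a=cv2.imread("pics/side1.png")[140:280,260:400];b=cv2.imread("pics/top1.png")[130:230,265:415]
W=np.zeros((600,800,3),np.uint8)
A=cv2.resize(a,None,fx=2.8,fy=2.8,interpolation=2);B=cv2.resize(b,None,fx=2.6,fy=2.6,interpolation=2)
W[:A.shape[0],:A.shape[1]]=A;W[:B.shape[0],400:400+B.shape[1]]=B
cv2.imwrite("pics/z2.png",W)
E
```

```text
6.35 [ 0.5506 -0.2114  0.0547] [-3.1401 -0.001   1.6019] [-0.7346 -0.1523 -1.2893]
```

View pics/z2.png

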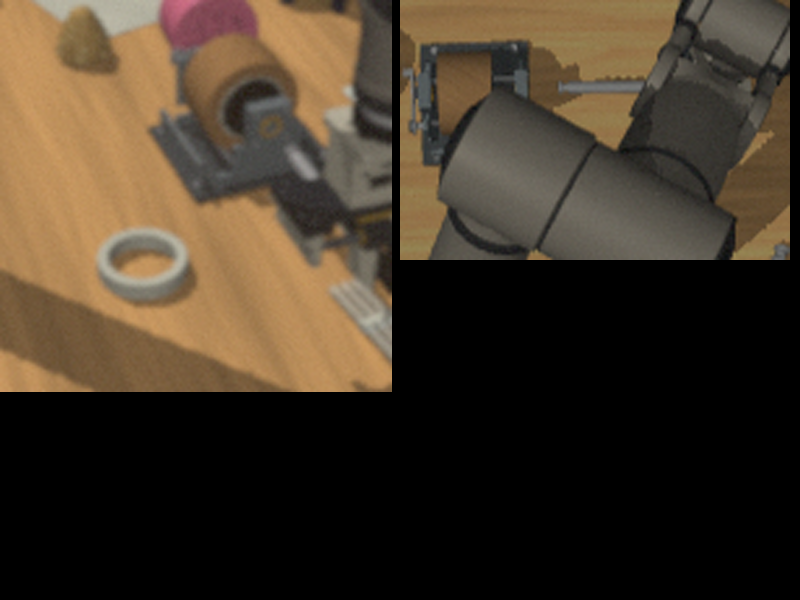

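The crops show the nose short of the mouth: the tip is at about (363,192.5) in the side view and (325.5,163.5) in the top view, with the ring at (356.2,184.7). I'll measure the visible shaft in both views.

```bash
python3 - <<'E'
from h import *
tip=np.array([.5446,-.018,.0737]);m=np.array([.5436,.0215,.075])
for n in("side","top"): print(n,"pred tip",proj(n,tip),"mouth",proj(n,m),"grasp",proj(n,(.5506,-.2114,.0737)))
im=cv2.imread("pics/top1.png");V=cv2.cvtColor(im,cv2.COLOR_BGR2HSV)
print("top S");print(V[158:170,321:352:2,1]);print("V");print(V[158:170,321:352:2,2])
im=cv2.imread("pics/side1.png");V=cv2.cvtColor(im,cv2.COLOR_BGR2HSV)
print("side V");print(V[184:208,354:378,2]);print("S");print(V[184:208,354:378,1])
E
```

```text
side pred tip [361.7679 192.2668] mouth [356.1352 184.712 ] grasp [394.9327 233.7748]
top pred tip [325.0917 164.1356] mouth [313.6173 164.2387] grasp [381.2389 162.9321]
top S
[[125 126 120 129 129 126 131 123 122 124 117 126 121 122 122 122]
 [124 126 130 130 128 124 124 126 124 127 127 122 125 120 124 121]
 [124 130 129 129 125 122 129 127 129 121 124 120 134 121 137 121]
 [127 133 117  91 101  27  32  59  58  53  35  36  32  15  21  24]
 [132 122 103  14  20   3   5   5   5   2   2   7   7   2   7   7]
 [132 130  98   5   4   6   7   6   4   4   2   2   4   2   0   0]
 [130 125 115   3  17   2   4   9   5   2   7   7   5   5   4   5]
 [130 129 118  50  78  22  22  38  33  63  58  58  60  68  65  58]
 [129 139 135 115 123 107 104 115 119 120 118 121 117 123 125 123]
 [143 123 126 136 130 130 132 127 131 128 138 128 128 127 129 126]
 [123 137 125 133 126 133 131 131 134 129 130 130 130 131 131 128]
 [130 129 129 128 124 124 122 127 122 119 124 122 130 130 131 131]]
V
[[ 98  99 100  99 101 103 103 145 149 148 148 146 147 148 148 150]
 [101 101 104 100 100  99 103 146 146 147 145 144
[... 4847 characters left out ...]
11  10  15   8  11  18  18  25  25   4   7  13  11   8  10  10   7
    6  16  23  32  40  38]
 [ 18   8   8   8  17  12   4  47  28  36  42  36  20  13  17   7  12  12
    8  10  30  40  49  39]
 [  5  17  23  25  36  31  36  28  42  37  30  14  13  16   8  13   8  10
   11  16  31  37  31  39]
 [ 21  36  10   9  31  10  22  22  21  14  41  28  18   8  11  16  14  11
   16  15  29  27  29  37]
 [ 46  55  48  22  47  28  46  23  16  29  15  14  22  20  28  21  14  37
   18  24  26   5  26  34]
 [ 81  84  68  28  23  42  46  31  17  24  32  20  26  35  26  15  31   5
   38  19  10  28  14  43]
 [112 112 106  53  42  23  19  26  40  24  41  14   9  42  27  28  10  25
   21  29  29  29  25  24]]
```

Emit:
step_arm([
  {"delta_pos": [0.6,-0.2,-0.1],"dr": [0,0,0],"fingers": 1},
  {"delta_pos": [1.2,-0.22,-0.1],"dr": [0,0,0],"fingers": 1},
  {"delta_pos": [2,-0.22,-0.1],"dr": [0,0,0],"fingers": 1},
  {"delta_pos": [3,-0.22,-0.1],"dr": [0,0,0],"fingers": 1},
  {"delta_pos": [3,-0.22,-0.1],"dr": [0,0,0],"fingers": 1},
])

```text
time: 7.08
tool_pos: [0.5479, -0.1805, 0.0567]
tool_rot: [-3.141, -0.0, 1.604]
contact_force: [-0.0, 0.3, -1.2]
opening: 0.0189
grip_force: 49.9
```

```bash
cat >> h.py <<'E'
def snap(tag,k=3):
    o={}
    for n in("side","top"):
        o[n]=np.mean([viewer.read_camera(n) for _ in range(k)],0).astype(np.float32)[:,:,::-1]
        cv2.imwrite(f"pics/{n}{tag}.png",o[n])
    return o
E
python3 - <<'E'
from h import *
o=snap(2,4);s=robot.observe();print(s["tool_pos"],s["tool_rot"],s["contact_force"])
a=o["side"][160:230,330:400];b=o["top"][145:185,295:365]
W=np.zeros((600,800,3),np.uint8)
W[:560,:400]=cv2.resize(np.clip(a,0,255).astype(np.uint8),None,fx=8,fy=8,interpolation=cv2.INTER_CUBIC)[:,:400]
W[:240,400:800]=cv2.resize(np.clip(b,0,255).astype(np.uint8),None,fx=6,fy=6,interpolation=cv2.INTER_CUBIC)[:,:400]
cv2.imwrite("pics/z3.png",W)
# top: column-wise edges via grey-ness ; side row-wise
g=o["top"];sat=g.max(2)-g.min(2)
for c in range(316,346,3):
    col=np.clip((55-sat[157:170,c-1:c+2].mean(1))/50,0,1);print(c,round((col*np.arange(157,170)).sum()/col.sum(),2),round(col.sum(),2),end=" | ")
print()
v=o["side"].max(2)
for r in range(184,202,1): print(r,v[r,352:374].astype(int))
E
```

```text
[ 0.5479 -0.1817  0.0567] [ 3.1416 -0.0001  1.6021] [-0.267  -0.439  -1.3818]
316 163.48 2.97 | 319 163.62 5.12 | 322 163.77 6.11 | 325 163.71 6.03 | 328 163.57 5.76 | 331 163.5 5.55 | 334 163.6 4.95 | 337 163.44 4.76 | 340 163.44 4.77 | 343 163.44 4.8 | 
184 [ 84  96 104 101  89  78  80  93  91  82  75  72  75  74  78  92 118 136
 136 120 110 109]
185 [ 86  93  95  88  80  77  82  92  90  80  75  73  72  73  73  76  90 106
 113 111 111 111]
186 [ 83  94  93  82  80  82  92  96  92  82  77  73  71  72  73  74  76  87
  97 107 110 109]
187 [ 83  94  93  90  87  92 105 114 111 103  88  78  72  70  71  67  75  81
  97 107 109 110]
188 [ 80  87  94  95  93  98 115 130 136 126 111  91  78  75  71  67  69  79
  96 107 109 110]
189 [ 73  78  83  85  85  97 117 138 148 142 131 109  90  77  72  63  64  79
  94 106 111 110]
190 [ 76  74  73  74  75  88 111 131 147 149 142 125 103  83  72  63  62  75
  94 107 110 109]
191 [ 80  74  74  74  74  81  99 120 135 148 149 140 122  98  78  63  63  76
  95 109 110 110]
192 [ 78  75  73  74  76  76  84 103 126 140 148 148 136 116  91  68  66  84
 100 10
[... 237 characters left out ...]
  71  90 112 129 136 135 122 101  82  87
 102 109 111 110]
196 [ 62  63  59  59  55  56  54  53  56  71  83  98 106 105  93  81  69  74
  93 103 108 110]
197 [ 57  57  56  60  58  56  51  54  53  55  61  67  72  69  65  56  56  60
  78  91 107 108]
198 [ 54  55  59  62  62  57  56  53  53  54  53  56  54  54  52  51  51  54
  63  84  98 107]
199 [ 55  57  58  59  57  56  53  55  52  52  51  50  54  56  53  52  52  52
  57  69  90 104]
200 [55 58 56 57 57 55 52 53 53 56 51 52 55 52 52 52 53 53 51 59 74 91]
201 [58 49 58 57 57 55 55 52 53 54 56 52 55 53 54 52 50 51 53 55 59 74][ WARN:0@2.040] global loadsave.cpp:1063 imwrite_ Unsupported depth image for selected encoder is fallbacked to CV_8U.
```

View pics/z3.png

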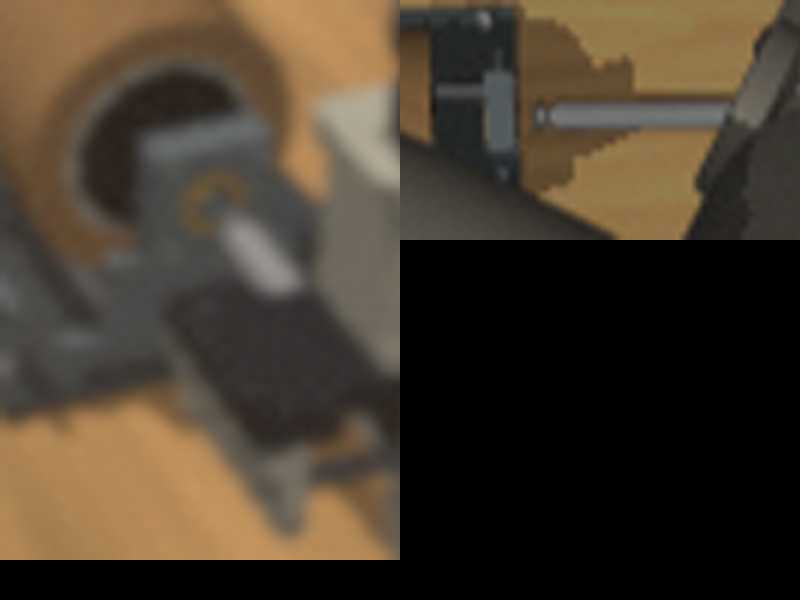

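The zoom shows the tip at about (357,185), just in front of the ring centre (356.4,185), with the shaft about 0.6 px to the right of it. I'll shift about 1.5 mm towards -x and advance gently.

Emit:
step_arm([
  {"delta_pos": [0,-0.15,0],"dr": [0,0,0],"fingers": 1},
  {"delta_pos": [0.2,-0.15,0],"dr": [0,0,0],"fingers": 1},
  {"delta_pos": [0.4,-0.15,0],"dr": [0,0,0],"fingers": 1},
  {"delta_pos": [0.6,-0.15,0],"dr": [0,0,0],"fingers": 1},
  {"delta_pos": [0.7,-0.15,0],"dr": [0,0,0],"fingers": 1},
])

```text
time: 8.1
tool_pos: [0.5463, -0.1743, 0.0567]
tool_rot: [3.142, -0.0, 1.603]
contact_force: [0.7, -0.0, -1.7]
opening: 0.0187
grip_force: 49.9
```

Emit:
step_arm([
  {"delta_pos": [0.1,0,0],"dr": [0,0,0],"fingers": 1},
  {"delta_pos": [0.15,0,0],"dr": [0,0,0],"fingers": 1},
  {"delta_pos": [0.2,0,0],"dr": [0,0,0],"fingers": 1},
  {"delta_pos": [0.2,0,0],"dr": [0,0,0],"fingers": 1},
  {"delta_pos": [0.2,0,0],"dr": [0,0,0],"fingers": 1},
])

```text
time: 8.72
tool_pos: [0.5462, -0.1726, 0.0567]
tool_rot: [3.142, -0.0, 1.602]
contact_force: [0.5, -0.6, -1.1]
opening: 0.0189
grip_force: 49.9
```

Emit:
step_arm([
  {"delta_pos": [0.05,0,0],"dr": [0,0,0],"fingers": 1},
  {"delta_pos": [0.1,0,0],"dr": [0,0,0],"fingers": 1},
  {"delta_pos": [0.15,0,0],"dr": [0,0,0],"fingers": 1},
  {"delta_pos": [0.2,0,0],"dr": [0,0,0],"fingers": 1},
  {"delta_pos": [0.2,0,0],"dr": [0,0,0],"fingers": 1},
])

```text
time: 9.35
tool_pos: [0.5461, -0.1705, 0.0567]
tool_rot: [3.142, -0.0, 1.602]
contact_force: [0.2, -0.3, -1.9]
opening: 0.019
grip_force: 49.9
```

Emit:
step_arm([
  {"delta_pos": [0.05,0,0],"dr": [0,0,0],"fingers": 1},
  {"delta_pos": [0.1,0,0],"dr": [0,0,0],"fingers": 1},
  {"delta_pos": [0.15,0,0],"dr": [0,0,0],"fingers": 1},
  {"delta_pos": [0.2,0,0],"dr": [0,0,0],"fingers": 1},
  {"delta_pos": [0.2,0,0],"dr": [0,0,0],"fingers": 1},
])

```text
time: 9.98
tool_pos: [0.5465, -0.17, 0.0571]
tool_rot: [3.14, 0.002, 1.602]
contact_force: [-0.0, -7.4, -0.9]
opening: 0.0185
grip_force: 49.9
```

```bash
python3 - <<'E' 2>/dev/null
from h import *
o=snap(3,4)
m=np.array([.5436,.0215,.075]);J=lambda n:[(proj(n,m+d)-proj(n,m))for d in np.eye(3)*.001]
print(J("side"),J("top"))
g=o["top"];sat=g.max(2)-g.min(2)
for c in range(316,340,3):
    col=np.clip((55-sat[157:170,c-1:c+2].mean(1))/50,0,1);print(c,round((col*np.arange(157,170)).sum()/col.sum(),2),round(col.sum(),2),end=" | ")
print()
v=o["side"].max(2)
for r in range(178,198,1): print(r,v[r,348:370].astype(int))
a=np.clip(o["side"][170:200,340:380],0,255).astype(np.uint8);b=np.clip(o["top"][150:180,300:340],0,255).astype(np.uint8)
cv2.imwrite("pics/z4.png",np.hstack([cv2.resize(q,None,fx=10,fy=10,interpolation=cv2.INTER_CUBIC) for q in(a,b)]))
E
```

```text
[array([ 0.3214, -0.0609]), array([-0.1312, -0.1782]), array([ 0.0146, -0.2902])] [array([ 0.0028, -0.2851]), array([-0.2906, -0.0026]), array([-0.0008, -0.0605])]
316 163.9 5.03 | 319 164.03 6.16 | 322 164.05 6.03 | 325 164.06 5.82 | 328 163.93 5.77 | 331 163.8 5.66 | 334 163.99 4.84 | 337 163.97 4.76 | 
178 [ 87 102 108 108 105 102  99 100  94  92  88  83  82  85  85  87  99 129
 156 162 143 119]
179 [ 81  93  99  96  94  89  88  85  80  80  79  75  76  81  85  87 105 138
 161 162 141 115]
180 [ 72  80  85  83  83  79  76  76  76  78  78  75  75  78  79  85 101 134
 157 158 137 117]
181 [ 69  75  78  82  80  78  78  81  86  90  88  85  79  75  74  80  91 114
 139 146 131 113]
182 [ 68  74  76  79  78  82  89  92  93  97  97  92  86  78  74  76  78  91
 111 125 120 112]
183 [ 68  73  72  74  78  90 101  98  92  88  89  94  89  79  74  73  74  76
  86 102 108 110]
184 [ 67  71  73  74  81  95 101  98  90  84  85  93  91  78  74  74  72  74
  80  92 103 108]
185 [ 69  73  73  75  85  93  97  93  93  93  95  94  89  78  72  71  74  72
  78  91 103 108]
186 [ 71  72  74  77  85  94  93 
[... 337 characters left out ...]
 106 110]
190 [ 72  73  80  78  78  74  74  75  84 103 124 141 148 146 133 113  92  80
  85  98 107 110]
191 [ 73  76  82  84  79  74  71  66  74  88 109 130 143 147 144 129 108  89
  89 103 108 109]
192 [ 76  74  76  78  75  71  67  65  61  69  92 112 131 141 146 135 111  91
  87 100 106 112]
193 [ 72  67  70  67  65  62  58  57  57  59  71  90 108 123 128 120 101  82
  79  90 103 109]
194 [ 68  62  59  57  55  60  57  55  55  54  55  66  77  88  90  83  72  64
  64  76  95 103]
195 [63 55 56 55 58 57 60 56 52 51 54 54 57 58 61 56 52 54 54 63 81 96]
196 [58 51 55 56 56 59 59 52 54 54 52 53 54 52 50 51 54 54 55 55 66 86]
197 [60 57 52 57 59 57 55 53 52 54 53 54 51 52 51 54 55 51 52 51 58 75]
```

View pics/z4.png

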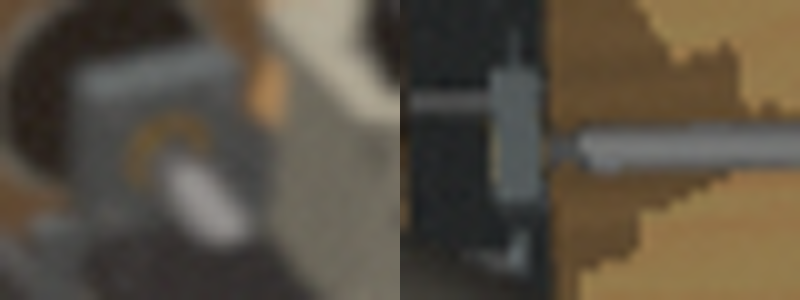

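The crop shows the nose at about (357,185.5), inside or at the ring, and touching at 7 N. It is slightly off-centre, so I'll feel upwards and towards -x while pressing lightly.

Emit:
step_arm([
  {"delta_pos": [0,-0.03,-0.04],"dr": [0,0,0],"fingers": 1},
  {"delta_pos": [0,-0.06,-0.08],"dr": [0,0,0],"fingers": 1},
  {"delta_pos": [0,-0.08,-0.12],"dr": [0,0,0],"fingers": 1},
  {"delta_pos": [0,-0.08,-0.12],"dr": [0,0,0],"fingers": 1},
  {"delta_pos": [0,-0.08,-0.12],"dr": [0,0,0],"fingers": 1},
])

```text
time: 11.0
tool_pos: [0.5459, -0.17, 0.0583]
tool_rot: [3.14, 0.002, 1.602]
contact_force: [0.7, -6.3, -1.7]
opening: 0.0186
grip_force: 49.9
```

```bash
python3 - <<'E' 2>/dev/null
from h import *
s=robot.observe();print(s["tool_pos"],s["tool_rot"],s["contact_force"],s["torque"])
E
```

```text
[ 0.5459 -0.17    0.0583] [3.1399 0.0022 1.6022] [ 0.6829 -6.2623 -1.6618] [-1.2819  0.0295 -0.0274]
```

Emit:
step_arm([
  {"delta_pos": [0,-0.03,0],"dr": [0,0,0],"fingers": 1},
  {"delta_pos": [0,-0.06,0],"dr": [0,0,0],"fingers": 1},
  {"delta_pos": [0,-0.09,0],"dr": [0,0,0],"fingers": 1},
  {"delta_pos": [0,-0.12,0],"dr": [0,0,0],"fingers": 1},
  {"delta_pos": [0,-0.12,0],"dr": [0,0,0],"fingers": 1},
])

```text
time: 11.62
tool_pos: [0.5448, -0.17, 0.0584]
tool_rot: [3.139, 0.002, 1.602]
contact_force: [1.7, -6.2, -0.9]
opening: 0.0192
grip_force: 50.0
```

Emit:
step_arm([
  {"delta_pos": [-0.2,0,0],"dr": [0,0,0],"fingers": 1},
  {"delta_pos": [-0.5,0,0],"dr": [0,0,0],"fingers": 1},
  {"delta_pos": [-1.0,0,0],"dr": [0,0,0],"fingers": 1},
  {"delta_pos": [-1.5,0,0],"dr": [0,0,0],"fingers": 1},
  {"delta_pos": [-1.5,0,0],"dr": [0,0,0],"fingers": 1},
])

```text
time: 12.25
tool_pos: [0.5445, -0.184, 0.0579]
tool_rot: [3.142, -0.0, 1.602]
contact_force: [-0.5, -0.3, -1.0]
opening: 0.0189
grip_force: 49.9
```

```bash
cat >> h.py <<'E'
def measure(tag,k=6):
    o=snap(tag,k);s=robot.observe();print(s["time"],s["tool_pos"],s["tool_rot"],s["contact_force"],s["torque"])
    g=o["top"];sat=g.max(2)-g.min(2);A=[]
    for c in range(320,346):
        f=sat[156:172,c];bg=np.r_[f[:3],f[-3:]].mean();w=np.clip((bg*.85-f)/(bg*.85),0,None);w[w>.6]=.6
        A.append((c,(w*np.arange(156,172)).sum()/w.sum(),w.sum()))
    A=np.array(A);p=np.polyfit(A[:,0]-313.6,A[:,1],1);print("top rows",A[::3,1],A[::3,2].round(1),"fit@mouth",p)
    v=o["side"].max(2);B=[]
    for r in range(186,204):
        row=v[r,348:376];i=row[:24].argmax();h=(row[i]+68)/2
        if row[i]<125: continue
        l=i
        while row[l-1]>h:l-=1
        q=i
        while q<26 and row[q+1]>h:q+=1
        L=l-(row[l]-h)/(row[l]-row[l-1]);Q=q+(row[q]-h)/(row[q]-row[q+1]);B.append((r,348+(L+Q)/2,Q-L))
    B=np.array(B);print("side",B.round(2).tolist())
    return o,A,B
E
python3 - <<'E' 2>/dev/null
from h import *
o,A,B=measure(4)
for y in(-.03,0.0):print([proj(n,np.array([.5436,.0215,.075])+(y-.0215)*np.array([-np.sin(np.radians(1.8)),1,0])) for n in("side","top")])
hs=cv2.cvtColor(np.clip(o["side"],0,255).astype(np.uint8),cv2.COLOR_BGR2HSV)[:,:,1];print(hs[178:192,350:364])
E
```

```text
12.85 [ 0.5446 -0.1836  0.0579] [ 3.1415 -0.0001  1.6025] [-0.9439 -0.6007 -1.9468] [-0.1708  0.0642 -0.0359]
top rows [164.7958 164.73   164.7029 164.6503 164.2697 164.5743 164.3625 164.0606
 164.0362] [2.1 3.2 3.3 3.6 3.6 3.  3.3 3.1 3.1] fit@mouth [ -0.034  165.0688]
side [[189.0, 359.39, 5.83], [190.0, 359.9, 5.85], [191.0, 360.51, 6.06], [192.0, 361.33, 6.08], [193.0, 362.13, 6.17], [194.0, 362.87, 5.9], [195.0, 363.35, 5.51], [196.0, 363.5, 4.54]]
[array([363.6744, 194.1204]), array([328.5881, 163.9122])]
[array([359.2189, 188.5602]), array([319.8677, 164.1024])]
[[  7  10   5   5   8   8   5   6   6   6   6   9   9  32]
 [  8   0  11   6   6   6   0   3   3   3  10   6  12  38]
 [  3   6   9   6   7  13  14  23  23  17  10   7  10  36]
 [  6  12  10  13  29  50  63  73  69  57  33  13   7  32]
 [ 10  10  16  35  69  95 102 106 109 103  68  26   7  27]
 [  3   7  32  71 113 116  96  82  89 109  85  41  14  14]
 [  3  10  45  96 115 100  66  43  59 100  89  44  10   4]
 [  7  20  57  93  98  62  22  16  37  71  71  38  10   7]
 [ 10  17  64  99  91  52  15  11  18  37  37  23  11   7]
 [  7  17  57  96 106  73  35  15  12  17  13  12  13   7]
 [  7   7  36  64  90  77  40  16  11  12   8  10  11   3]
 [ 10  10  10  27  47  50  26  14  10  11   9  10   9   9]
 [ 10   6  10  10  14  10  14   9  12   9   9  11  10   7]
 [  9   9   9   3   7   3   9  10  11  11   9  10  11  11]]
```

Emit:
step_arm([
  {"delta_pos": [0.5,0.13,-0.06],"dr": [0,0,0],"fingers": 1},
  {"delta_pos": [1.0,0.13,-0.06],"dr": [0,0,0],"fingers": 1},
  {"delta_pos": [1.3,0.13,-0.06],"dr": [0,0,0],"fingers": 1},
  {"delta_pos": [1.5,0.13,-0.06],"dr": [0,0,0],"fingers": 1},
  {"delta_pos": [1.5,0.13,-0.06],"dr": [0,0,0],"fingers": 1},
])

```text
time: 13.48
tool_pos: [0.5453, -0.1682, 0.0585]
tool_rot: [-3.141, -0.001, 1.602]
contact_force: [0.1, 0.6, -0.4]
opening: 0.0188
grip_force: 49.9
```

Emit:
step_arm([
  {"delta_pos": [-0.3,0,-0.04],"dr": [0,0,0],"fingers": 1},
  {"delta_pos": [-0.3,0,-0.08],"dr": [0,0,0],"fingers": 1},
  {"delta_pos": [-0.1,0,-0.08],"dr": [0,0,0],"fingers": 1},
  {"delta_pos": [0,0,-0.08],"dr": [0,0,0],"fingers": 1},
  {"delta_pos": [0,0,-0.08],"dr": [0,0,0],"fingers": 1},
])

```text
time: 14.1
tool_pos: [0.5453, -0.1684, 0.0593]
tool_rot: [-3.142, -0.0, 1.603]
contact_force: [-0.1, -0.1, -0.9]
opening: 0.0189
grip_force: 49.9
```

Emit:
step_arm([
  {"delta_pos": [-0.3,0,-0.04],"dr": [0,0,0],"fingers": 1},
  {"delta_pos": [-0.3,0,-0.08],"dr": [0,0,0],"fingers": 1},
  {"delta_pos": [-0.1,0,-0.08],"dr": [0,0,0],"fingers": 1},
  {"delta_pos": [0,0,-0.08],"dr": [0,0,0],"fingers": 1},
  {"delta_pos": [0,0,-0.08],"dr": [0,0,0],"fingers": 1},
])

```text
time: 14.72
tool_pos: [0.5454, -0.1684, 0.0601]
tool_rot: [3.142, -0.0, 1.603]
contact_force: [-0.1, 0.3, -0.6]
opening: 0.0187
grip_force: 49.9
```

Emit:
step_arm([
  {"delta_pos": [0.05,0,0],"dr": [0,0,0],"fingers": 1},
  {"delta_pos": [0.1,0,0],"dr": [0,0,0],"fingers": 1},
  {"delta_pos": [0.15,0,0],"dr": [0,0,0],"fingers": 1},
  {"delta_pos": [0.2,0,0],"dr": [0,0,0],"fingers": 1},
  {"delta_pos": [0.2,0,0],"dr": [0,0,0],"fingers": 1},
])

```text
time: 15.35
tool_pos: [0.5453, -0.1666, 0.0601]
tool_rot: [3.142, -0.0, 1.602]
contact_force: [-0.2, 0.4, -2.4]
opening: 0.019
grip_force: 49.9
```

Emit:
step_arm([
  {"delta_pos": [0.05,0,0],"dr": [0,0,0],"fingers": 1},
  {"delta_pos": [0.1,0,0],"dr": [0,0,0],"fingers": 1},
  {"delta_pos": [0.15,0,0],"dr": [0,0,0],"fingers": 1},
  {"delta_pos": [0.2,0,0],"dr": [0,0,0],"fingers": 1},
  {"delta_pos": [0.25,0,0],"dr": [0,0,0],"fingers": 1},
])

```text
time: 15.98
tool_pos: [0.5452, -0.1641, 0.0601]
tool_rot: [3.142, -0.0, 1.602]
contact_force: [0.5, 0.1, -1.4]
opening: 0.019
grip_force: 49.9
```

Emit:
step_arm([
  {"delta_pos": [0.1,0,0],"dr": [0,0,0],"fingers": 1},
  {"delta_pos": [0.2,0,0],"dr": [0,0,0],"fingers": 1},
  {"delta_pos": [0.3,0,0],"dr": [0,0,0],"fingers": 1},
  {"delta_pos": [0.4,0,0],"dr": [0,0,0],"fingers": 1},
  {"delta_pos": [0.45,0,0],"dr": [0,0,0],"fingers": 1},
])

```text
time: 16.6
tool_pos: [0.5451, -0.1595, 0.0601]
tool_rot: [3.142, -0.0, 1.602]
contact_force: [0.3, 0.1, -1.0]
opening: 0.0187
grip_force: 49.9
```

```bash
python3 - <<'E' 2>/dev/null
from h import *
s=robot.observe();print(s["tool_pos"],s["tool_rot"],s["contact_force"],s["torque"])
E
```

```text
[ 0.5451 -0.1595  0.0601] [ 3.1416 -0.0001  1.6025] [ 0.2944  0.1082 -0.9533] [-0.1973  0.0191  0.0191]
```

Emit:
step_arm([
  {"delta_pos": [0.15,0,0],"dr": [0,0,0],"fingers": 1},
  {"delta_pos": [0.3,0,0],"dr": [0,0,0],"fingers": 1},
  {"delta_pos": [0.45,0,0],"dr": [0,0,0],"fingers": 1},
  {"delta_pos": [0.6,0,0],"dr": [0,0,0],"fingers": 1},
  {"delta_pos": [0.7,0,0],"dr": [0,0,0],"fingers": 1},
])

```text
time: 17.23
tool_pos: [0.5449, -0.1525, 0.0601]
tool_rot: [3.142, -0.0, 1.603]
contact_force: [-0.1, -0.1, -1.4]
opening: 0.0188
grip_force: 49.9
```

```bash
cat >> h.py <<'E'
L=.1932; Y0=-.170   # grasp->tip; TCP y when tip is at the near face (level)
YAW=91.8
def plan(d,dip,z=.0601,x0=.5451,y0=-.1595,yaw=YAW):
    "TCP pose with tip d m past near face, dipped dip deg about bearing centre (8 mm in)"
    a=np.array([-np.sin(np.radians(1.8)),np.cos(np.radians(1.8)),0]);
    G0=np.array([x0,y0,z+.0188]);B=G0+a*((Y0+L+.008)-(y0))/a[1]
    R=rot(yaw,dip);ax=R.apply([1,0,0]);G=B-ax*(L+.008-d);return G+R.apply([0,0,.0188])
def go(d,dip,**k):
    s=robot.observe();print("t",s["time"],"F",s["contact_force"],"M",s["torque"])
    chain([(plan(d,dip,**k),k.get("yaw",YAW),dip)])
E
python3 - <<'E' 2>/dev/null
from h import *
s=robot.observe();print(s["tool_pos"],s["tool_rot"],"depth",s["tool_pos"][1]-Y0)
go(.0175,0);go(.0175,2);go(.0175,3.3)
E
```

```text
[ 0.5449 -0.1525  0.0601] [ 3.1416 -0.0001  1.6025] depth 0.0175030172682919
t 17.225 F [-0.1122 -0.0942 -1.3775] M [-0.2031  0.0696 -0.0465]
delta_pos [0.01 0.   0.  ] dr [ 0.   -0.    0.02]
t 17.225 F [-0.1122 -0.0942 -1.3775] M [-0.2031  0.0696 -0.0465]
delta_pos [-0.05  0.   -0.64] dr [ 0.   -2.    0.02]
t 17.225 F [-0.1122 -0.0942 -1.3775] M [-0.2031  0.0696 -0.0465]
delta_pos [-0.07  0.   -1.06] dr [ 0.   -3.3   0.02]
```

Emit:
step_arm([
  {"delta_pos": [-0.01,0,-0.16],"dr": [0,-0.5,0],"fingers": 1},
  {"delta_pos": [-0.02,0,-0.32],"dr": [0,-1,0],"fingers": 1},
  {"delta_pos": [-0.03,0,-0.48],"dr": [0,-1.5,0],"fingers": 1},
  {"delta_pos": [-0.05,0,-0.64],"dr": [0,-2,0],"fingers": 1},
  {"delta_pos": [-0.05,0,-0.64],"dr": [0,-2,0],"fingers": 1},
])

```text
time: 17.85
tool_pos: [0.545, -0.153, 0.0667]
tool_rot: [3.141, 0.035, 1.603]
contact_force: [-0.1, -0.0, -1.0]
opening: 0.019
grip_force: 49.9
```

```bash
python3 - <<'E' 2>/dev/null
from h import *
go(.0175,3.4);go(.04,3.4)
E
```

```text
t 17.85 F [-0.0574 -0.0339 -1.0321] M [-0.1494  0.0773 -0.0014]
delta_pos [-0.04 -0.01 -0.43] dr [ 0.02 -1.39  0.03]
t 17.85 F [-0.0574 -0.0339 -1.0321] M [-0.1494  0.0773 -0.0014]
delta_pos [ 2.21 -0.01 -0.38] dr [ 0.02 -1.39  0.03]
```

Emit:
step_arm([
  {"delta_pos": [-0.01,0,-0.15],"dr": [0,-0.5,0],"fingers": 1},
  {"delta_pos": [-0.02,0,-0.3],"dr": [0,-1,0],"fingers": 1},
  {"delta_pos": [-0.04,0,-0.43],"dr": [0,-1.4,0],"fingers": 1},
  {"delta_pos": [-0.04,0,-0.43],"dr": [0,-1.4,0],"fingers": 1},
  {"delta_pos": [-0.04,0,-0.43],"dr": [0,-1.4,0],"fingers": 1},
])

```text
time: 18.48
tool_pos: [0.5449, -0.1534, 0.0708]
tool_rot: [3.141, 0.059, 1.602]
contact_force: [-0.1, -0.1, -1.9]
opening: 0.0188
grip_force: 49.9
```

```bash
python3 - <<'E' 2>/dev/null
from h import *
go(.0175,3.4);go(.04,3.4)
E
```

```text
t 18.475 F [-0.0699 -0.1097 -1.905 ] M [-0.1331  0.0396  0.057 ]
delta_pos [ 0.01  0.   -0.02] dr [ 0.01 -0.01  0.01]
t 18.475 F [-0.0699 -0.1097 -1.905 ] M [-0.1331  0.0396  0.057 ]
delta_pos [ 2.26  0.   -0.02] dr [ 0.01 -0.01  0.01]
```

Free so far, so I'll advance along the tilted line in two gentle calls.

Emit:
step_arm([
  {"delta_pos": [0.2,0,0],"dr": [0,0,0],"fingers": 1},
  {"delta_pos": [0.4,0,0],"dr": [0,0,0],"fingers": 1},
  {"delta_pos": [0.6,0,0],"dr": [0,0,0],"fingers": 1},
  {"delta_pos": [0.8,0,0],"dr": [0,0,0],"fingers": 1},
  {"delta_pos": [1,0,0],"dr": [0,0,0],"fingers": 1},
])

```text
time: 19.1
tool_pos: [0.5446, -0.1432, 0.0702]
tool_rot: [3.142, 0.059, 1.602]
contact_force: [-0.3, -1.0, -1.3]
opening: 0.0188
grip_force: 49.9
```

Emit:
step_arm([
  {"delta_pos": [0.2,0,0],"dr": [0,0,0],"fingers": 1},
  {"delta_pos": [0.4,0,0],"dr": [0,0,0],"fingers": 1},
  {"delta_pos": [0.6,0,0],"dr": [0,0,0],"fingers": 1},
  {"delta_pos": [0.8,0,0],"dr": [0,0,0],"fingers": 1},
  {"delta_pos": [0.9,0,0],"dr": [0,0,0],"fingers": 1},
])

```text
time: 19.73
tool_pos: [0.5443, -0.1342, 0.0697]
tool_rot: [3.141, 0.059, 1.602]
contact_force: [0.4, 0.3, -2.1]
opening: 0.0186
grip_force: 49.9
```

Emit:
step_arm([
  {"delta_pos": [0.1,0,0],"dr": [0,0,0],"fingers": 1},
  {"delta_pos": [0.2,0,0],"dr": [0,0,0],"fingers": 1},
  {"delta_pos": [0.3,0,0],"dr": [0,0,0],"fingers": 1},
  {"delta_pos": [0.4,0,0],"dr": [0,0,0],"fingers": 1},
  {"delta_pos": [0.5,0,0],"dr": [0,0,0],"fingers": 1},
])

```text
time: 20.35
tool_pos: [0.5441, -0.1293, 0.0694]
tool_rot: [3.141, 0.059, 1.602]
contact_force: [1.1, 0.4, -1.6]
opening: 0.0181
grip_force: 49.9
```

Emit:
step_arm([
  {"delta_pos": [0.06,0,0],"dr": [0,0,0],"fingers": 1},
  {"delta_pos": [0.12,0,0],"dr": [0,0,0],"fingers": 1},
  {"delta_pos": [0.18,0,0],"dr": [0,0,0],"fingers": 1},
  {"delta_pos": [0.24,0,0],"dr": [0,0,0],"fingers": 1},
  {"delta_pos": [0.3,0,0],"dr": [0,0,0],"fingers": 1},
])

```text
time: 20.98
tool_pos: [0.544, -0.1264, 0.0692]
tool_rot: [3.142, 0.059, 1.602]
contact_force: [1.1, -0.2, -1.5]
opening: 0.0189
grip_force: 49.9
```

Emit:
step_arm([
  {"delta_pos": [0.06,0,0],"dr": [0,0,0],"fingers": 1},
  {"delta_pos": [0.12,0,0],"dr": [0,0,0],"fingers": 1},
  {"delta_pos": [0.18,0,0],"dr": [0,0,0],"fingers": 1},
  {"delta_pos": [0.24,0,0],"dr": [0,0,0],"fingers": 1},
  {"delta_pos": [0.3,0,0],"dr": [0,0,0],"fingers": 1},
])

```text
time: 21.6
tool_pos: [0.544, -0.1234, 0.0691]
tool_rot: [3.141, 0.059, 1.602]
contact_force: [0.4, -1.2, -0.9]
opening: 0.0188
grip_force: 49.9
```

Emit:
step_arm([
  {"delta_pos": [0.06,0,0],"dr": [0,0,0],"fingers": 1},
  {"delta_pos": [0.12,0,0],"dr": [0,0,0],"fingers": 1},
  {"delta_pos": [0.18,0,0],"dr": [0,0,0],"fingers": 1},
  {"delta_pos": [0.24,0,0],"dr": [0,0,0],"fingers": 1},
  {"delta_pos": [0.3,0,0],"dr": [0,0,0],"fingers": 1},
])

```text
time: 22.22
tool_pos: [0.5439, -0.1204, 0.0689]
tool_rot: [3.141, 0.059, 1.602]
contact_force: [1.0, -0.3, -0.8]
opening: 0.0187
grip_force: 49.9
```

Emit:
step_arm([
  {"delta_pos": [0.1,0,0],"dr": [0,0,0],"fingers": 1},
  {"delta_pos": [0.2,0,0],"dr": [0,0,0],"fingers": 1},
  {"delta_pos": [0.3,0,0],"dr": [0,0,0],"fingers": 1},
  {"delta_pos": [0.4,0,0],"dr": [0,0,0],"fingers": 1},
  {"delta_pos": [0.5,0,0],"dr": [0,0,0],"fingers": 1},
])

```text
time: 22.85
tool_pos: [0.5437, -0.1154, 0.0686]
tool_rot: [3.141, 0.059, 1.602]
contact_force: [1.4, -0.9, -1.8]
opening: 0.0186
grip_force: 49.9
```

```bash
python3 - <<'E' 2>/dev/null
from h import *
o=snap(5,4)
a=np.clip(o["side"][140:220,310:390],0,255).astype(np.uint8);b=np.clip(o["top"][140:200,262:342],0,255).astype(np.uint8)
W=np.zeros((500,800,3),np.uint8);W[:400,:400]=cv2.resize(a,None,fx=5,fy=5,interpolation=2);W[:300,400:]=cv2.resize(b,None,fx=5,fy=5,interpolation=2)
cv2.imwrite("pics/z5.png",W)
go(.055,3.4);go(.065,2.6);go(.065,2.2)
E
```

```text
t 23.25 F [ 0.8709 -0.3788 -1.4974] M [-0.0922 -0.058  -0.1435]
delta_pos [-0.04  0.01 -0.02] dr [-0.   -0.01  0.01]
t 23.25 F [ 0.8709 -0.3788 -1.4974] M [-0.0922 -0.058  -0.1435]
delta_pos [0.99 0.01 0.17] dr [-0.    0.79  0.01]
t 23.25 F [ 0.8709 -0.3788 -1.4974] M [-0.0922 -0.058  -0.1435]
delta_pos [1.   0.01 0.26] dr [-0.    1.19  0.01]
```

View pics/z5.png

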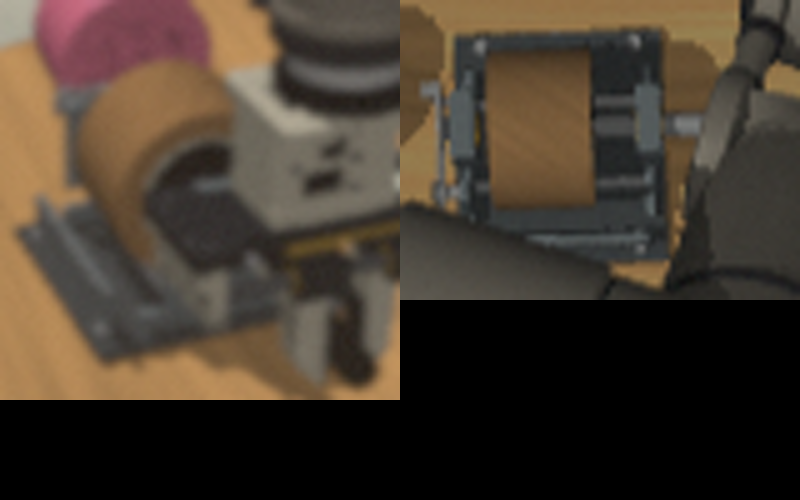

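The top view shows the shaft passing through the near block at (317,165) and reaching the roll's hub edge at about (301,165). The roll has not moved. I'll ease the dip and go on.

Emit:
step_arm([
  {"delta_pos": [0.2,0.01,0.03],"dr": [0,0.2,0],"fingers": 1},
  {"delta_pos": [0.4,0.02,0.07],"dr": [0,0.4,0],"fingers": 1},
  {"delta_pos": [0.6,0.03,0.1],"dr": [0,0.6,0],"fingers": 1},
  {"delta_pos": [0.8,0.03,0.14],"dr": [0,0.7,0],"fingers": 1},
  {"delta_pos": [1.0,0.03,0.17],"dr": [0,0.8,0],"fingers": 1},
])

```text
time: 23.88
tool_pos: [0.5436, -0.1054, 0.0662]
tool_rot: [-3.142, 0.045, 1.602]
contact_force: [0.5, -0.3, -0.8]
opening: 0.0187
grip_force: 49.9
```

```bash
python3 - <<'E' 2>/dev/null
from h import *
go(.065,2.6);go(.08,2.2);go(.095,2.2)
E
```

```text
t 23.875 F [ 0.5354 -0.3329 -0.7983] M [-0.276   0.0571 -0.0196]
delta_pos [-0.03 -0.02 -0.01] dr [-0.   -0.02  0.01]
t 23.875 F [ 0.5354 -0.3329 -0.7983] M [-0.276   0.0571 -0.0196]
delta_pos [ 1.49 -0.02  0.08] dr [-0.    0.38  0.01]
t 23.875 F [ 0.5354 -0.3329 -0.7983] M [-0.276   0.0571 -0.0196]
delta_pos [ 2.99 -0.02  0.07] dr [-0.    0.38  0.01]
```

Emit:
step_arm([
  {"delta_pos": [0.3,0.0,0.02],"dr": [0,0.1,0],"fingers": 1},
  {"delta_pos": [0.6,0.01,0.04],"dr": [0,0.2,0],"fingers": 1},
  {"delta_pos": [0.9,0.01,0.06],"dr": [0,0.3,0],"fingers": 1},
  {"delta_pos": [1.2,0.02,0.08],"dr": [0,0.4,0],"fingers": 1},
  {"delta_pos": [1.5,0.02,0.08],"dr": [0,0.4,0],"fingers": 1},
])

```text
time: 24.5
tool_pos: [0.5434, -0.0904, 0.0648]
tool_rot: [3.142, 0.038, 1.602]
contact_force: [0.6, -0.8, -1.5]
opening: 0.0185
grip_force: 49.9
```

Emit:
step_arm([
  {"delta_pos": [0.25,0.0,0],"dr": [0,0,0],"fingers": 1},
  {"delta_pos": [0.5,0,0],"dr": [0,0,0],"fingers": 1},
  {"delta_pos": [0.75,0,0],"dr": [0,0,0],"fingers": 1},
  {"delta_pos": [1.0,0,0],"dr": [0,0,0],"fingers": 1},
  {"delta_pos": [1.2,0,0],"dr": [0,0,0],"fingers": 1},
])

```text
time: 25.12
tool_pos: [0.5431, -0.0785, 0.0644]
tool_rot: [3.141, 0.038, 1.602]
contact_force: [-0.2, -0.5, -1.9]
opening: 0.0185
grip_force: 49.9
```

```bash
python3 - <<'E' 2>/dev/null
from h import *
go(.092,2.2);go(.107,1.8);go(.12,1.4)
E
```

```text
t 25.125 F [-0.1522 -0.5262 -1.9418] M [-0.3237 -0.0899 -0.0781]
delta_pos [-0.01 -0.05  0.01] dr [ 0.01 -0.    0.01]
t 25.125 F [-0.1522 -0.5262 -1.9418] M [-0.3237 -0.0899 -0.0781]
delta_pos [ 1.5  -0.05  0.07] dr [0.01 0.4  0.01]
t 25.125 F [-0.1522 -0.5262 -1.9418] M [-0.3237 -0.0899 -0.0781]
delta_pos [ 2.82 -0.05  0.12] dr [0.01 0.8  0.01]
```

Emit:
step_arm([
  {"delta_pos": [0.3,0.0,0.01],"dr": [0,0.1,0],"fingers": 1},
  {"delta_pos": [0.6,0,0.03],"dr": [0,0.2,0],"fingers": 1},
  {"delta_pos": [0.9,0,0.04],"dr": [0,0.3,0],"fingers": 1},
  {"delta_pos": [1.2,0,0.06],"dr": [0,0.4,0],"fingers": 1},
  {"delta_pos": [1.5,0,0.07],"dr": [0,0.4,0],"fingers": 1},
])

```text
time: 25.75
tool_pos: [0.5428, -0.0637, 0.0631]
tool_rot: [3.141, 0.032, 1.603]
contact_force: [3.1, -2.7, -2.5]
opening: 0.0188
grip_force: 49.9
```

```bash
python3 - <<'E' 2>/dev/null
from h import *
go(.107,1.8);go(.115,1.0);go(.12,0.5);go(.12,0)
E
```

```text
t 25.75 F [ 3.0958 -2.7012 -2.5464] M [-0.5603 -0.329   0.036 ]
delta_pos [ 0.02 -0.07  0.  ] dr [0.03 0.01 0.02]
t 25.75 F [ 3.0958 -2.7012 -2.5464] M [-0.5603 -0.329   0.036 ]
delta_pos [ 0.85 -0.07  0.12] dr [0.03 0.81 0.02]
t 25.75 F [ 3.0958 -2.7012 -2.5464] M [-0.5603 -0.329   0.036 ]
delta_pos [ 1.36 -0.07  0.19] dr [0.03 1.31 0.02]
t 25.75 F [ 3.0958 -2.7012 -2.5464] M [-0.5603 -0.329   0.036 ]
delta_pos [ 1.38 -0.07  0.26] dr [0.03 1.81 0.02]
```

Emit:
step_arm([
  {"delta_pos": [0,0.02,0],"dr": [0,0,0],"fingers": 1},
  {"delta_pos": [0,0.04,0],"dr": [0,0,0],"fingers": 1},
  {"delta_pos": [0,0.04,0],"dr": [0,0,0],"fingers": 1},
  {"delta_pos": [0,0.04,0],"dr": [0,0,0],"fingers": 1},
  {"delta_pos": [0,0.04,0],"dr": [0,0,0],"fingers": 1},
])

```text
time: 26.38
tool_pos: [0.5428, -0.0635, 0.063]
tool_rot: [-3.141, 0.031, 1.602]
contact_force: [2.4, 1.9, -3.1]
opening: 0.0185
grip_force: 49.9
```

```bash
python3 - <<'E' 2>/dev/null
from h import *
s=robot.observe();print(s["tool_pos"],s["tool_rot"])
go(.107,1.8);go(.115,1.0);go(.12,0.5);go(.12,0)
E
```

```text
[ 0.5428 -0.0635  0.063 ] [-3.1414  0.031   1.6024]
t 26.375 F [ 2.3778  1.9408 -3.1228] M [ 0.0742 -0.185  -0.0176]
delta_pos [ 0.   -0.08 -0.01] dr [-0.01 -0.02  0.01]
t 26.375 F [ 2.3778  1.9408 -3.1228] M [ 0.0742 -0.185  -0.0176]
delta_pos [ 0.83 -0.08  0.11] dr [-0.01  0.78  0.01]
t 26.375 F [ 2.3778  1.9408 -3.1228] M [ 0.0742 -0.185  -0.0176]
delta_pos [ 1.35 -0.08  0.18] dr [-0.01  1.28  0.01]
t 26.375 F [ 2.3778  1.9408 -3.1228] M [ 0.0742 -0.185  -0.0176]
delta_pos [ 1.36 -0.08  0.25] dr [-0.01  1.78  0.01]
```

Emit:
step_arm([
  {"delta_pos": [0.15,0,0.02],"dr": [0,0.2,0],"fingers": 1},
  {"delta_pos": [0.3,0,0.05],"dr": [0,0.4,0],"fingers": 1},
  {"delta_pos": [0.45,0,0.08],"dr": [0,0.6,0],"fingers": 1},
  {"delta_pos": [0.6,0,0.11],"dr": [0,0.8,0],"fingers": 1},
  {"delta_pos": [0.6,0,0.11],"dr": [0,0.8,0],"fingers": 1},
])

```text
time: 27.0
tool_pos: [0.5428, -0.0576, 0.0618]
tool_rot: [3.141, 0.017, 1.602]
contact_force: [1.8, -0.6, -1.9]
opening: 0.0186
grip_force: 49.9
```

```bash
python3 - <<'E' 2>/dev/null
from h import *
s=robot.observe();print(s["tool_pos"],s["tool_rot"])
go(.113,1.0);go(.118,0);
E
```

```text
[ 0.5428 -0.0576  0.0618] [3.1414 0.0172 1.6023]
t 27.0 F [ 1.8342 -0.5749 -1.9132] M [-0.3588 -0.2254  0.0201]
delta_pos [ 0.03 -0.09  0.01] dr [ 0.01 -0.02  0.01]
t 27.0 F [ 1.8342 -0.5749 -1.9132] M [-0.3588 -0.2254  0.0201]
delta_pos [ 0.57 -0.09  0.16] dr [0.01 0.98 0.01]
```

Emit:
step_arm([
  {"delta_pos": [0,0,0.04],"dr": [0,0.25,0],"fingers": 1},
  {"delta_pos": [0.1,0,0.08],"dr": [0,0.5,0],"fingers": 1},
  {"delta_pos": [0.25,0,0.12],"dr": [0,0.75,0],"fingers": 1},
  {"delta_pos": [0.5,0,0.16],"dr": [0,1,0],"fingers": 1},
  {"delta_pos": [0.5,0,0.16],"dr": [0,1,0],"fingers": 1},
])

```text
time: 27.62
tool_pos: [0.5427, -0.0525, 0.0601]
tool_rot: [3.141, -0.0, 1.602]
contact_force: [1.6, -0.3, -1.6]
opening: 0.0189
grip_force: 49.9
```

```bash
python3 - <<'E' 2>/dev/null
from h import *
s=robot.observe();print(s["tool_pos"],s["tool_rot"])
go(.118,0);
E
```

```text
[ 0.5427 -0.0525  0.0601] [ 3.1413 -0.0003  1.6024]
t 27.625 F [ 1.6478 -0.3363 -1.5682] M [-0.4079 -0.3286 -0.078 ]
delta_pos [ 0.06 -0.1   0.  ] dr [ 0.02 -0.02  0.01]
```

Emit:
step_arm([
  {"delta_pos": [0,0.03,0],"dr": [0,0,0],"fingers": 1},
  {"delta_pos": [0,0.06,0],"dr": [0,0,0],"fingers": 1},
  {"delta_pos": [0.2,0.06,0],"dr": [0,0,0],"fingers": 1},
  {"delta_pos": [0.4,0.06,0],"dr": [0,0,0],"fingers": 1},
  {"delta_pos": [0.6,0.06,0],"dr": [0,0,0],"fingers": 1},
])

```text
time: 28.25
tool_pos: [0.5428, -0.0465, 0.06]
tool_rot: [-3.141, -0.0, 1.603]
contact_force: [0.9, -0.7, -1.3]
opening: 0.0187
grip_force: 49.9
```

Emit:
step_arm([
  {"delta_pos": [0.06,0,0],"dr": [0,0,0],"fingers": 1},
  {"delta_pos": [0.12,0,0],"dr": [0,0,0],"fingers": 1},
  {"delta_pos": [0.18,0,0],"dr": [0,0,0],"fingers": 1},
  {"delta_pos": [0.25,0,0],"dr": [0,0,0],"fingers": 1},
  {"delta_pos": [0.25,0,0],"dr": [0,0,0],"fingers": 1},
])

```text
time: 28.88
tool_pos: [0.5429, -0.0441, 0.0601]
tool_rot: [-3.142, -0.0, 1.602]
contact_force: [0.3, -0.9, -2.3]
opening: 0.0185
grip_force: 49.9
```

```bash
python3 - <<'E' 2>/dev/null
from h import *
s=robot.observe();print(s["tool_pos"],s["tool_rot"])
go(.126,0);
E
```

```text
[ 0.5429 -0.0441  0.0601] [-3.1415 -0.0002  1.6024]
t 28.875 F [ 0.275  -0.9334 -2.3281] M [-0.4432  0.0339  0.0825]
delta_pos [ 0.02 -0.14 -0.  ] dr [-0.   -0.01  0.01]
```

Emit:
step_arm([
  {"delta_pos": [0.05,0,0],"dr": [0,0,0],"fingers": 1},
  {"delta_pos": [0.1,0,0],"dr": [0,0,0],"fingers": 1},
  {"delta_pos": [0.15,0,0],"dr": [0,0,0],"fingers": 1},
  {"delta_pos": [0.2,0,0],"dr": [0,0,0],"fingers": 1},
  {"delta_pos": [0.2,0,0],"dr": [0,0,0],"fingers": 1},
])

```text
time: 29.5
tool_pos: [0.5431, -0.0439, 0.0603]
tool_rot: [3.141, 0.002, 1.603]
contact_force: [-1.2, -8.6, -1.4]
opening: 0.0189
grip_force: 49.9
```

Emit:
step_arm([
  {"delta_pos": [-0.3,0.03,0],"dr": [0,0,-0.3],"fingers": 1},
  {"delta_pos": [-0.3,0.06,0],"dr": [0,0,-0.6],"fingers": 1},
  {"delta_pos": [-0.15,0.06,0],"dr": [0,0,-0.6],"fingers": 1},
  {"delta_pos": [0,0.06,0],"dr": [0,0,-0.6],"fingers": 1},
  {"delta_pos": [0,0.06,0],"dr": [0,0,-0.6],"fingers": 1},
])

```text
time: 30.12
tool_pos: [0.5439, -0.0438, 0.0603]
tool_rot: [3.141, 0.003, 1.614]
contact_force: [0.6, -10.2, -2.0]
opening: 0.0188
grip_force: 49.9
```

Emit:
step_arm([
  {"delta_pos": [-0.3,0,0.01],"dr": [0,0.15,0],"fingers": 1},
  {"delta_pos": [-0.3,0,0.03],"dr": [0,0.3,0],"fingers": 1},
  {"delta_pos": [-0.15,0,0.03],"dr": [0,0.3,0],"fingers": 1},
  {"delta_pos": [0,0,0.03],"dr": [0,0.3,0],"fingers": 1},
  {"delta_pos": [0,0,0.03],"dr": [0,0.3,0],"fingers": 1},
])

```text
time: 30.75
tool_pos: [0.5438, -0.0438, 0.06]
tool_rot: [3.141, -0.002, 1.614]
contact_force: [-0.2, -9.3, -2.6]
opening: 0.0191
grip_force: 49.9
```

Emit:
step_arm([
  {"delta_pos": [-0.3,0,0.01],"dr": [0,0.15,0],"fingers": 1},
  {"delta_pos": [-0.3,0,0.03],"dr": [0,0.3,0],"fingers": 1},
  {"delta_pos": [-0.15,0,0.03],"dr": [0,0.3,0],"fingers": 1},
  {"delta_pos": [0,0,0.03],"dr": [0,0.3,0],"fingers": 1},
  {"delta_pos": [0,0,0.03],"dr": [0,0.3,0],"fingers": 1},
])

```text
time: 31.38
tool_pos: [0.5437, -0.0437, 0.0596]
tool_rot: [3.141, -0.008, 1.614]
contact_force: [0.5, -8.7, -2.4]
opening: 0.0192
grip_force: 49.9
```

Emit:
step_arm([
  {"delta_pos": [-0.1,0,0],"dr": [0,0,0],"fingers": 1},
  {"delta_pos": [-0.3,0,0],"dr": [0,0,0],"fingers": 1},
  {"delta_pos": [-0.3,0,0],"dr": [0,0,0],"fingers": 1},
  {"delta_pos": [-0.3,0,0],"dr": [0,0,0],"fingers": 1},
  {"delta_pos": [-0.3,0,0],"dr": [0,0,0],"fingers": 1},
], newtons=60)

```text
time: 32.0
tool_pos: [0.5436, -0.0449, 0.0595]
tool_rot: [3.141, -0.011, 1.613]
contact_force: [1.5, 0.7, -0.8]
opening: 0.0184
grip_force: 59.9
```

```bash
python3 - <<'E' 2>/dev/null
from h import *
s=robot.observe();print(s["tool_pos"],s["tool_rot"],s["contact_force"],s["torque"])
o=snap(6,4);s=robot.observe();print(s["contact_force"],s["torque"])
a=np.clip(o["side"][145:215,320:400],0,255).astype(np.uint8);b=np.clip(o["top"][145:185,265:345],0,255).astype(np.uint8)
W=np.zeros((600,800,3),np.uint8);W[:350,:400]=cv2.resize(a,None,fx=5,fy=5,interpolation=2);W[:200,400:]=cv2.resize(b,None,fx=5,fy=5,interpolation=2)
a0=cv2.imread("pics/side5.png")[140:180,310:390];a1=np.clip(o["side"][140:180,310:390],0,255).astype(np.uint8)
W[370:570,:400]=cv2.resize(a0,None,fx=5,fy=5,interpolation=2);W[370:570,400:]=cv2.resize(a1,None,fx=5,fy=5,interpolation=2)
cv2.imwrite("pics/z6.png",W)
E
```

```text
[ 0.5436 -0.0449  0.0595] [ 3.1415 -0.0108  1.613 ] [ 1.4657  0.6594 -0.8248] [-0.2356 -0.1215 -0.0682]
[ 0.6298  0.406  -1.2644] [-0.1812 -0.0988 -0.0391]
```

View pics/z6.png

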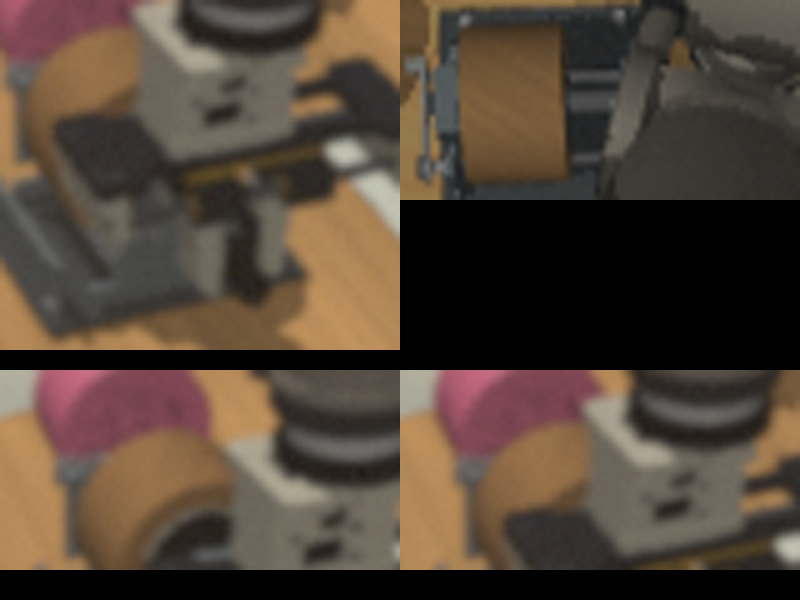

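The top view shows that the roll has slid about 7 mm towards the far block. There is no load on the tool, so the nose is still low in the hub and the roll isn't lifted. I'll raise the nose by levering about the near bearing.

Emit:
step_arm([
  {"delta_pos": [0.01,0,0.04],"dr": [0,0.3,0],"fingers": 1},
  {"delta_pos": [0.02,0,0.09],"dr": [0,0.7,0],"fingers": 1},
  {"delta_pos": [0.03,0,0.136],"dr": [0,1,0],"fingers": 1},
  {"delta_pos": [0.03,0,0.136],"dr": [0,1,0],"fingers": 1},
  {"delta_pos": [0.03,0,0.136],"dr": [0,1,0],"fingers": 1},
])

```text
time: 33.02
tool_pos: [0.5436, -0.045, 0.0581]
tool_rot: [3.141, -0.028, 1.613]
contact_force: [1.1, -0.6, -0.6]
opening: 0.0189
grip_force: 59.9
```

```bash
python3 - <<'E' 2>/dev/null
from h import *
s=robot.observe();print(s["tool_pos"],s["tool_rot"],s["contact_force"],s["torque"])
E
```

```text
[ 0.5436 -0.045   0.0581] [ 3.1414 -0.0278  1.6129] [ 1.0891 -0.643  -0.5775] [-0.4083 -0.0691 -0.0001]
```

Emit:
step_arm([
  {"delta_pos": [0.1,0,0],"dr": [0,0,0],"fingers": 1},
  {"delta_pos": [0.2,0,0],"dr": [0,0,0],"fingers": 1},
  {"delta_pos": [0.3,0,0],"dr": [0,0,0],"fingers": 1},
  {"delta_pos": [0.3,0,0],"dr": [0,0,0],"fingers": 1},
  {"delta_pos": [0.3,0,0],"dr": [0,0,0],"fingers": 1},
])

```text
time: 33.65
tool_pos: [0.5437, -0.0433, 0.0582]
tool_rot: [3.141, -0.026, 1.613]
contact_force: [1.5, -7.7, -0.8]
opening: 0.0188
grip_force: 59.9
```

Emit:
step_arm([
  {"delta_pos": [-0.3,0,0.03],"dr": [0,0.2,0],"fingers": 1},
  {"delta_pos": [-0.28,0,0.07],"dr": [0,0.5,0],"fingers": 1},
  {"delta_pos": [-0.28,0,0.1],"dr": [0,0.7,0],"fingers": 1},
  {"delta_pos": [-0.1,0,0.1],"dr": [0,0.7,0],"fingers": 1},
  {"delta_pos": [0.02,0,0.1],"dr": [0,0.7,0],"fingers": 1},
])

```text
time: 34.28
tool_pos: [0.5437, -0.0429, 0.0573]
tool_rot: [3.141, -0.038, 1.613]
contact_force: [0.3, -10.2, -1.5]
opening: 0.0184
grip_force: 59.9
```

Emit:
step_arm([
  {"delta_pos": [-0.3,0,0.03],"dr": [0,0.2,0],"fingers": 1},
  {"delta_pos": [-0.28,0,0.07],"dr": [0,0.5,0],"fingers": 1},
  {"delta_pos": [-0.28,0,0.1],"dr": [0,0.7,0],"fingers": 1},
  {"delta_pos": [-0.1,0,0.1],"dr": [0,0.7,0],"fingers": 1},
  {"delta_pos": [0.02,0,0.1],"dr": [0,0.7,0],"fingers": 1},
])

```text
time: 34.9
tool_pos: [0.5437, -0.0429, 0.0562]
tool_rot: [3.141, -0.05, 1.614]
contact_force: [-0.7, -11.2, -1.8]
opening: 0.0185
grip_force: 59.9
```

```bash
python3 - <<'E' 2>/dev/null
from h import *
s=robot.observe();print(s["tool_pos"],s["tool_rot"],s["contact_force"],s["torque"])
E
```

```text
[ 0.5437 -0.0429  0.0562] [ 3.1409 -0.0497  1.6135] [ -0.7359 -11.2135  -1.8168] [-2.2386 -0.0589 -0.0956]
```

```bash
python3 - <<'E' 2>/dev/null
from h import *
o=snap(7,6);s=robot.observe();print(s["time"],s["contact_force"],s["torque"])
def ecc(a,b,x,y,w,h):
    a=a.max(2)[y:y+h,x:x+w] if 0 else cv2.cvtColor(a,cv2.COLOR_BGR2GRAY)[y:y+h,x:x+w];b=cv2.cvtColor(b,cv2.COLOR_BGR2GRAY)[y:y+h,x:x+w]
    W=np.eye(2,3,dtype=np.float32);r,W=cv2.findTransformECC(a,b,W,cv2.MOTION_TRANSLATION,(3,200,1e-6));return r,W[:,2]
I=lambda n,t:cv2.imread(f"pics/{n}{t}.png")
# side: roll's upper left rim; top: roll right edge strip
for t in("0","5","6"):
    for q in(7,):
        try:print(t,q,"side",ecc(I("side",t),I("side",q),327,152,14,22),"top",ecc(I("top",t),I("top",q),286,150,22,12))
        except cv2.error as e:print(t,"fail")
for n in(5,6,7):
    g=I("side",n).astype(int);print(n,"col332 R-B down",(g[148:164,334,2]-g[148:164,334,0]).tolist(),"row165",(g[168,320:336,2]-g[168,320:336,0]).tolist())
    g=I("top",n).astype(int);print("top r155 R-B",(g[152:158,272:304,2]-g[152:158,272:304,0]).mean(0).astype(int).tolist())
E
```

```text
35.5 [ 1.2696 -8.6009 -0.8772] [-1.7855 -0.1266 -0.0694]
0 7 side (0.9522604499188736, array([-6.7051, -0.1003], dtype=float32)) top (0.9847680697866817, array([-2.415 , -0.5122], dtype=float32))
5 7 side (0.9461720522846825, array([-6.8204, -0.0195], dtype=float32)) top (0.9835702069318586, array([-2.4366, -0.5343], dtype=float32))
6 7 side (0.9859651947365089, array([-0.3968,  0.4771], dtype=float32)) top (0.9843191726062913, array([ 0.3744, -0.5107], dtype=float32))
5 col332 R-B down [44, 45, 43, 43, 42, 44, 51, 66, 73, 78, 76, 74, 75, 75, 75, 73] row165 [93, 90, 69, 40, 22, 34, 51, 59, 59, 62, 63, 66, 68, 70, 71, 73]
top r155 R-B [58, -3, -3, -5, -4, -2, 0, 36, 48, 49, 50, 49, 49, 49, 49, 48, 49, 49, 48, 49, 49, 48, 47, 47, 47, 47, 47, 46, 9, -2, -2, -2]
6 col332 R-B down [45, 44, 43, 45, 52, 63, 72, 76, 80, 76, 77, 77, 75, 75, 72, 72] row165 [94, 87, 71, 44, 35, 47, 53, 56, 58, 60, 55, 46, 40, 34, 31, 27]
top r155 R-B [58, -3, -4, -5, 8, 49, 49, 49, 49, 50, 49, 49, 49, 49, 49, 49, 50, 50, 49, 49, 48, 48, 48, 48, 48, 23, 8, -2, -2, -2, -2, -3]
7 col332 R-B down [45, 45, 47, 55, 67, 73, 77, 78, 78, 76, 77, 76, 76, 75, 73, 74] row165 [93, 87, 70, 44, 32, 42, 50, 55, 57, 59, 60, 58, 56, 56, 56, 54]
top r155 R-B [58, -4, -4, -5, 9, 49, 49, 50, 50, 50, 51, 50, 50, 50, 49, 51, 50, 50, 49, 50, 49, 49, 49, 48, 47, 29, -2, -3, -2, -2, -2, -2]
```

The roll's rim in the side view rose about 1.3 px between pictures 6 and 7, so the axle is now carrying the roll at about the right height. Next I'll probe sideways by yawing about the near bearing.

Emit:
step_arm([
  {"delta_pos": [-0.3,-0.03,0],"dr": [0,0,0.2],"fingers": 1},
  {"delta_pos": [-0.3,-0.05,0],"dr": [0,0,0.4],"fingers": 1},
  {"delta_pos": [-0.15,-0.05,0],"dr": [0,0,0.4],"fingers": 1},
  {"delta_pos": [0,-0.05,0],"dr": [0,0,0.4],"fingers": 1},
  {"delta_pos": [0,-0.05,0],"dr": [0,0,0.4],"fingers": 1},
])

```text
time: 36.12
tool_pos: [0.5432, -0.043, 0.0562]
tool_rot: [3.141, -0.05, 1.607]
contact_force: [0.8, -8.6, -0.7]
opening: 0.0188
grip_force: 59.9
```

Emit:
step_arm([
  {"delta_pos": [-0.3,-0.03,0],"dr": [0,0,0.2],"fingers": 1},
  {"delta_pos": [-0.3,-0.05,0],"dr": [0,0,0.4],"fingers": 1},
  {"delta_pos": [-0.15,-0.05,0],"dr": [0,0,0.4],"fingers": 1},
  {"delta_pos": [0,-0.05,0],"dr": [0,0,0.4],"fingers": 1},
  {"delta_pos": [0,-0.05,0],"dr": [0,0,0.4],"fingers": 1},
])

```text
time: 36.75
tool_pos: [0.5427, -0.043, 0.0562]
tool_rot: [-3.141, -0.05, 1.6]
contact_force: [1.0, -9.1, -1.8]
opening: 0.0186
grip_force: 59.9
```

Emit:
step_arm([
  {"delta_pos": [-0.3,-0.03,0],"dr": [0,0,0.2],"fingers": 1},
  {"delta_pos": [-0.3,-0.05,0],"dr": [0,0,0.4],"fingers": 1},
  {"delta_pos": [-0.15,-0.05,0],"dr": [0,0,0.4],"fingers": 1},
  {"delta_pos": [0,-0.05,0],"dr": [0,0,0.4],"fingers": 1},
  {"delta_pos": [0,-0.05,0],"dr": [0,0,0.4],"fingers": 1},
])

```text
time: 37.38
tool_pos: [0.5421, -0.043, 0.0562]
tool_rot: [-3.141, -0.05, 1.593]
contact_force: [0.8, -9.4, -0.9]
opening: 0.0185
grip_force: 59.9
```

```bash
python3 - <<'E' 2>/dev/null
from h import *
s=robot.observe();print(s["tool_pos"],s["tool_rot"],s["contact_force"],s["torque"])
for t in(5,7):
    g=cv2.imread(f"pics/top{t}.png");print(t);print(g[157:173,299:321:2].max(2))
E
```

```text
[ 0.5421 -0.043   0.0562] [-3.1411 -0.0497  1.5926] [ 0.8416 -9.4481 -0.8937] [-1.8459 -0.1293 -0.0924]
5
[[104  39  42  39  38  85  86  70  92  94  94]
 [109  38  40  35  35  92  91  88  96  97  98]
 [112  65  67  66  72  92  91  82  98 101 100]
 [115  76  76  75  76  94  91  84 100  99 100]
 [118  50  50  52  52  78  92  83  97  96  96]
 [120  36  37  40  40  79  92  88  74  72  81]
 [117  54  62  63  63  88  91  91  67  96  99]
 [116  72  72  74  75  95  91  91  77 120 120]
 [120  76  76  76  74  98  92  90  77 111 118]
 [122  63  71  71  70  91  92  90  70  83 102]
 [122  44  48  48  48  96  92  91  86  83  92]
 [121  39  38  38  40  76  91  93  90  92  92]
 [118  36  39  38  39  66  92  82  96  98  98]
 [120  35  38  42  39  53  64  58  84 104 102]
 [121  35  42  36  39  40  48  48  81 104 104]
 [119  36  39  40  42  40  51  48  82 102 100]]
7
[[ 39  40  40  37  38  84  88  38  79  75  70]
 [ 38  38  39  35  37  92  92  44  83  78  74]
 [ 65  66  65  67  72  91  91  56  86  82  75]
 [ 80  77  74  75  76  93  91  76  89  86  64]
 [ 55  49  49  50  54  78  91  86  89  88  56]
 [ 43  42  39  42  42  79  92  92  92  90  58]
 [ 63  62  64  64  64  86  91  98  93  92  55]
 [ 75  76  77  77  81  96  90 100  96  95  52]
 [ 76  76  77  78  80  97  88 103  98  94  50]
 [ 71  70  71  72  71  93  82 104 102  87  44]
 [ 49  44  50  49  50  95  86 107 103  70  47]
 [ 38  36  40  38  41  75  94 108 106  55  56]
 [ 39  38  39  38  40  66 106 108 105  47  56]
 [ 39  39  38  39  40  50 112 107 108  56  58]
 [ 40  39  41  41  40  46 112 108  81  58  60]
 [ 40  40  39  39  39  47 109 106  62  59  59]]
```

Emit:
step_arm([
  {"delta_pos": [-0.3,0,-0.04],"dr": [0,-0.3,0],"fingers": 1},
  {"delta_pos": [-0.3,0,-0.09],"dr": [0,-0.65,0],"fingers": 1},
  {"delta_pos": [-0.15,0,-0.09],"dr": [0,-0.65,0],"fingers": 1},
  {"delta_pos": [0,0,-0.09],"dr": [0,-0.65,0],"fingers": 1},
  {"delta_pos": [0,0,-0.09],"dr": [0,-0.65,0],"fingers": 1},
])

```text
time: 38.0
tool_pos: [0.5422, -0.0432, 0.0572]
tool_rot: [-3.141, -0.038, 1.593]
contact_force: [0.7, -10.5, 0.0]
opening: 0.0184
grip_force: 59.9
```

Emit:
step_arm([
  {"delta_pos": [-0.3,0.03,0],"dr": [0,0,-0.2],"fingers": 1},
  {"delta_pos": [-0.3,0.05,0],"dr": [0,0,-0.4],"fingers": 1},
  {"delta_pos": [-0.15,0.05,0],"dr": [0,0,-0.4],"fingers": 1},
  {"delta_pos": [0,0.05,0],"dr": [0,0,-0.4],"fingers": 1},
  {"delta_pos": [0,0.05,0],"dr": [0,0,-0.4],"fingers": 1},
])

```text
time: 38.62
tool_pos: [0.5426, -0.0432, 0.0571]
tool_rot: [-3.141, -0.038, 1.6]
contact_force: [1.6, -10.9, -2.0]
opening: 0.0185
grip_force: 59.9
```

Emit:
step_arm([
  {"delta_pos": [-0.3,0.03,0],"dr": [0,0,-0.2],"fingers": 1},
  {"delta_pos": [-0.3,0.05,0],"dr": [0,0,-0.4],"fingers": 1},
  {"delta_pos": [-0.15,0.05,0],"dr": [0,0,-0.4],"fingers": 1},
  {"delta_pos": [0,0.05,0],"dr": [0,0,-0.4],"fingers": 1},
  {"delta_pos": [0,0.05,0],"dr": [0,0,-0.4],"fingers": 1},
])

```text
time: 39.25
tool_pos: [0.5431, -0.0431, 0.0571]
tool_rot: [-3.142, -0.038, 1.607]
contact_force: [0.2, -10.0, -1.0]
opening: 0.0186
grip_force: 59.9
```

Emit:
step_arm([
  {"delta_pos": [-0.3,0,-0.04],"dr": [0,-0.3,0],"fingers": 1},
  {"delta_pos": [-0.3,0,-0.09],"dr": [0,-0.65,0],"fingers": 1},
  {"delta_pos": [-0.15,0,-0.09],"dr": [0,-0.65,0],"fingers": 1},
  {"delta_pos": [0,0,-0.09],"dr": [0,-0.65,0],"fingers": 1},
  {"delta_pos": [0,0,-0.09],"dr": [0,-0.65,0],"fingers": 1},
])

```text
time: 39.88
tool_pos: [0.5431, -0.0433, 0.0581]
tool_rot: [-3.142, -0.027, 1.607]
contact_force: [0.9, -10.4, -1.0]
opening: 0.0188
grip_force: 59.9
```

Emit:
step_arm([
  {"delta_pos": [-0.3,-0.03,0],"dr": [0,0,0.2],"fingers": 1},
  {"delta_pos": [-0.3,-0.05,0],"dr": [0,0,0.4],"fingers": 1},
  {"delta_pos": [-0.15,-0.05,0],"dr": [0,0,0.4],"fingers": 1},
  {"delta_pos": [0,-0.05,0],"dr": [0,0,0.4],"fingers": 1},
  {"delta_pos": [0,-0.05,0],"dr": [0,0,0.4],"fingers": 1},
])

```text
time: 40.5
tool_pos: [0.5426, -0.0434, 0.058]
tool_rot: [-3.141, -0.026, 1.6]
contact_force: [0.5, -11.4, -1.8]
opening: 0.0187
grip_force: 59.9
```

Emit:
step_arm([
  {"delta_pos": [-0.3,0,-0.06],"dr": [0,-0.5,0],"fingers": 1},
  {"delta_pos": [-0.3,0,-0.13],"dr": [0,-0.95,0],"fingers": 1},
  {"delta_pos": [-0.15,0,-0.13],"dr": [0,-0.95,0],"fingers": 1},
  {"delta_pos": [-0.03,0,-0.13],"dr": [0,-0.95,0],"fingers": 1},
  {"delta_pos": [-0.03,0,-0.13],"dr": [0,-0.95,0],"fingers": 1},
])

```text
time: 41.12
tool_pos: [0.5425, -0.0436, 0.0593]
tool_rot: [-3.141, -0.01, 1.6]
contact_force: [0.6, -11.2, -2.1]
opening: 0.0183
grip_force: 59.9
```

Emit:
step_arm([
  {"delta_pos": [-0.3,-0.03,0],"dr": [0,0,0.2],"fingers": 1},
  {"delta_pos": [-0.3,-0.05,0],"dr": [0,0,0.4],"fingers": 1},
  {"delta_pos": [-0.15,-0.05,0],"dr": [0,0,0.4],"fingers": 1},
  {"delta_pos": [0,-0.05,0],"dr": [0,0,0.4],"fingers": 1},
  {"delta_pos": [0,-0.05,0],"dr": [0,0,0.4],"fingers": 1},
])

```text
time: 41.75
tool_pos: [0.542, -0.0436, 0.0594]
tool_rot: [-3.141, -0.01, 1.593]
contact_force: [-0.2, -10.3, -2.2]
opening: 0.0187
grip_force: 59.9
```

Emit:
step_arm([
  {"delta_pos": [-0.3,0.05,0],"dr": [0,0,-0.4],"fingers": 1},
  {"delta_pos": [-0.3,0.1,0],"dr": [0,0,-0.8],"fingers": 1},
  {"delta_pos": [-0.15,0.1,0],"dr": [0,0,-0.8],"fingers": 1},
  {"delta_pos": [0,0.1,0],"dr": [0,0,-0.8],"fingers": 1},
  {"delta_pos": [0,0.1,0],"dr": [0,0,-0.8],"fingers": 1},
])

```text
time: 42.38
tool_pos: [0.5431, -0.0436, 0.0594]
tool_rot: [-3.141, -0.01, 1.607]
contact_force: [0.3, -10.6, -1.9]
opening: 0.0187
grip_force: 59.9
```

```bash
python3 - <<'E' 2>/dev/null
from h import *
s=robot.observe();print(s["tool_pos"],s["tool_rot"],s["contact_force"],s["torque"])
for t in(1,2,3,4,5):
    g=cv2.imread(f"pics/top{t}.png").astype(float);sat=g.max(2)-g.min(2);r=[]
    for c in range(315,352):
        f=sat[157:171,c];bg=np.median(np.r_[f[:3],f[-3:]])
        if bg<25 or f.min()>12: r.append(np.nan);continue
        up=[i for i in range(13) if f[i]>bg/2>=f[i+1]];dn=[i for i in range(13) if f[i]<=bg/2<f[i+1]]
        if not up or not dn: r.append(np.nan);continue
        i,j=up[0],dn[-1];a=i+(f[i]-bg/2)/(f[i]-f[i+1]);b=j+(bg/2-f[j])/(f[j+1]-f[j]);r.append(157+(a+b)/2)
    r=np.array(r);c=np.arange(315,352);m=~np.isnan(r)
    if m.sum()>4: print(t,m.sum(),c[m][[0,-1]],np.polyfit(c[m]-330,r[m],1),r[m].round(2)[::3])
E
```

```text
[ 0.5431 -0.0436  0.0594] [-3.1413 -0.01    1.6067] [  0.3111 -10.6465  -1.8531] [-2.1029  0.0668 -0.0237]
1 26 [326 351] [ -0.0208 163.1534] [163.16 163.14 163.13 163.12 163.01 162.87 162.83 162.74 162.76]
2 32 [317 351] [ -0.0366 163.693 ] [163.84 163.92 163.94 163.87 163.81 163.86 163.41 163.41 163.4  163.38
 163.47]
3 30 [315 344] [ -0.0184 164.1334] [164.49 164.36 164.42 164.26 164.26 164.12 163.96 163.92 163.96 163.86]
4 31 [318 348] [ -0.023  164.5888] [164.78 164.88 164.72 164.74 164.74 164.41 164.37 164.32 164.24 164.21
 164.42]
5 8 [315 322] [  0.1194 165.9302] [164.38 164.39 164.9 ]
```

```bash
python3 - <<'E' 2>/dev/null
from h import *
g=cv2.imread("pics/top0.png").astype(float);g=cv2.GaussianBlur(g,(3,3),.6);sat=g.max(2)-g.min(2)
def edge(f,rng):
    h=(f[0]+f[-1])/2
    for i in range(len(f)-1):
        if (f[i]-h)*(f[i+1]-h)<=0: return rng[i]+(f[i]-h)/(f[i]-f[i+1])
def fit(pts):
    p=np.array(pts);q=np.array([onz("top",x,.008)[:2] for x in p]);
    for _ in range(3):
        l=cv2.fitLine(q.astype(np.float32),cv2.DIST_HUBER,0,1e-5,1e-5).ravel();n=np.array([-l[1],l[0]]);e=abs((q-l[2:])@n);q=q[e<max(.0015,2*np.median(e))]
    return l,len(q),e.std()
T=[(c,edge(sat[140:151,c],range(140,151))) for c in range(277,312)]
B=[(c,edge(sat[188:199,c],range(188,199))) for c in range(277,312)]
Lf=[(edge(sat[r,267:279],range(267,279)),r) for r in list(range(148,156))+list(range(180,190))]
Rt=[(edge(sat[r,310:322],range(310,322)),r) for r in range(148,191)]
for nm,P in(("top",T),("bot",B),("left",Lf),("right",Rt)):
    P=[p for p in P if None not in p];l,n,e=fit(P);a=np.degrees(np.arctan2(l[1],l[0]));print(nm,n,round(e*1e3,2),"ang",round(((a+45)%90)-45,2),"pt",l[2:])
# block tops edges
V=g.max(2)
for c in range(271,278): print(c,V[152:175,c].astype(int))
E
```

```text
top 35 0.29 ang 1.85 pt [0.6256 0.1   ]
bot 35 0.25 ang 2.26 pt [0.4538 0.0973]
left 17 0.24 ang 1.94 pt [0.5579 0.1688]
right 41 0.45 ang 3.33 pt [0.5356 0.0169]
271 [128 129 133 131 130 130 119  97  89  95  98  80  68  68  67  71 102 114
 118 123 125 130 133]
272 [102 103 103 104 114 117 101  87  88  87  86  84  84  84  83  83  89  93
  94  96  96 115 127]
273 [60 60 62 63 66 70 79 87 88 89 89 88 87 88 88 88 89 90 86 68 54 68 78]
274 [55 57 60 62 67 74 83 88 87 87 88 88 87 89 90 89 89 88 84 66 47 50 62]
275 [53 55 71 79 80 75 79 83 84 85 84 85 85 86 87 86 86 85 82 66 49 54 69]
276 [56 54 63 67 67 62 62 64 69 73 71 69 71 72 76 75 73 73 73 60 47 43 49]
277 [58 55 48 43 45 44 42 42 54 56 52 52 59 61 68 71 63 49 45 43 42 39 38]
```

```bash
python3 - <<'E' 2>/dev/null
from h import *
snap(8,6)
I=lambda n,t:cv2.imread(f"pics/{n}{t}.png").astype(float)
ya=np.radians(2.1);u=np.array([-np.sin(ya),np.cos(ya),0]);xd=np.array([np.cos(ya),np.sin(ya),0]);O=np.array([.5399,.0928,0])
def cross(f,h,up=True):
    for i in range(len(f)-1):
        if (f[i]<h<=f[i+1]) if up else (f[i]>=h>f[i+1]): return i+(h-f[i])/(f[i+1]-f[i])
def pred(yc,zc,cols):
    th=np.linspace(0,2*np.pi,721);P=[]
    for s in(-.035,.035):
        for t in th: P.append(proj("side",O+u*(yc+s)+xd*.055*np.cos(t)+[0,0,zc+.055*np.sin(t)]))
    P=np.array(P);H=cv2.convexHull(P.astype(np.float32)).reshape(-1,2);r=[]
    for c in cols:
        x=[]
        for a,b in zip(H,np.roll(H,-1,0)):
            if (a[0]-c)*(b[0]-c)<=0 and a[0]!=b[0]: x.append(a[1]+(b[1]-a[1])*(c-a[0])/(b[0]-a[0]))
        r.append(min(x))
    return np.array(r)
cols=[329,330,331,332,333,334,335,336]
for t in(0,5,6,7,8):
    g=I("top",t);f=(g[:,:,2]-g[:,:,0])[151:157].mean(0)
    l=270+cross(f[270:285],24);r=290+cross(f[290:306],24,False)
    y0=[(onz("top",(c,154),.118)-O)@u for c in(l,r)];yc=np.mean(y0)
    g=I("side",t);h=g[:,:,2]-g[:,:,0]
    m=[]
    for c in cols:
        f=h[146:166,c-0];m.append(146+cross(f,60) if cross(f,60) is not None else np.nan)
    m=np.array(m);p=pred(yc,.0705,cols);q=pred(yc,.0735,cols)
    print(t,"y",np.round(y0,4),"yc",round(yc,4),"rows",m.round(2)[::2],"pred",p.round(2)[::2],"lift mm",((m-p)/(q-p)*3).round(1))
E
```

```text
0 y [ 0.0448 -0.025 ] yc 0.0099 rows [161.67 158.17 155.62 154.25] pred [158.05 156.13 154.61 153.42] lift mm [-12.6  -8.3  -7.1  -7.   -3.5  -2.7  -2.9  -2.8]
5 y [ 0.0448 -0.0251] yc 0.0099 rows [160.62 158.23 155.38 154.  ] pred [158.07 156.14 154.63 153.43] lift mm [-8.9 -6.8 -7.2 -6.1 -2.6 -2.1 -2.  -1.5]
6 y [ 0.0526 -0.0164] yc 0.0181 rows [157.67 154.92 153.45 152.18] pred [155.84 154.13 152.78 151.73] lift mm [-6.3 -3.1 -2.7 -2.4 -2.3 -1.7 -1.6 -1.3]
7 y [ 0.0527 -0.0166] yc 0.018 rows [156.2  153.82 152.14 151.  ] pred [155.86 154.15 152.8  151.74] lift mm [-1.2  1.   1.2  1.2  2.3  2.8  2.6  3.5]
8 y [ 0.0529 -0.0165] yc 0.0182 rows [157.83 154.83 153.38 152.  ] pred [155.8  154.1  152.75 151.7 ] lift mm [-7.1 -2.9 -2.6 -2.8 -2.2 -1.2 -1.  -0.8]
```

Emit:
step_arm([
  {"delta_pos": [-0.3,0.05,0.07],"dr": [0,0.5,-0.4],"fingers": 1},
  {"delta_pos": [-0.27,0.1,0.15],"dr": [0,1.1,-0.8],"fingers": 1},
  {"delta_pos": [-0.15,0.1,0.15],"dr": [0,1.1,-0.8],"fingers": 1},
  {"delta_pos": [0.03,0.1,0.15],"dr": [0,1.1,-0.8],"fingers": 1},
  {"delta_pos": [0.03,0.1,0.15],"dr": [0,1.1,-0.8],"fingers": 1},
])

```text
time: 43.6
tool_pos: [0.544, -0.0411, 0.0578]
tool_rot: [-3.141, -0.032, 1.62]
contact_force: [1.4, -0.4, 0.1]
opening: 0.0184
grip_force: 59.9
```

Emit:
step_arm([
  {"delta_pos": [-0.3,0.03,0],"dr": [0,0,-0.2],"fingers": 1},
  {"delta_pos": [-0.3,0.05,0],"dr": [0,0,-0.4],"fingers": 1},
  {"delta_pos": [-0.15,0.05,0],"dr": [0,0,-0.4],"fingers": 1},
  {"delta_pos": [0,0.05,0],"dr": [0,0,-0.4],"fingers": 1},
  {"delta_pos": [0,0.05,0],"dr": [0,0,-0.4],"fingers": 1},
])

```text
time: 44.22
tool_pos: [0.5445, -0.0414, 0.0578]
tool_rot: [3.142, -0.032, 1.627]
contact_force: [0.2, -1.3, -0.8]
opening: 0.0186
grip_force: 59.9
```

Emit:
step_arm([
  {"delta_pos": [-0.3,0.03,0],"dr": [0,0,-0.2],"fingers": 1},
  {"delta_pos": [-0.3,0.05,0],"dr": [0,0,-0.4],"fingers": 1},
  {"delta_pos": [-0.15,0.05,0],"dr": [0,0,-0.4],"fingers": 1},
  {"delta_pos": [0,0.05,0],"dr": [0,0,-0.4],"fingers": 1},
  {"delta_pos": [0,0.05,0],"dr": [0,0,-0.4],"fingers": 1},
])

```text
time: 44.85
tool_pos: [0.545, -0.0414, 0.0578]
tool_rot: [3.141, -0.032, 1.634]
contact_force: [1.2, -0.5, -0.6]
opening: 0.0189
grip_force: 59.9
```

The nose dropped into the far bearing, so I'll centre it a little and advance gently.

Emit:
step_arm([
  {"delta_pos": [0,-0.03,0],"dr": [0,0,0.2],"fingers": 1},
  {"delta_pos": [0.05,-0.04,0],"dr": [0,0,0.3],"fingers": 1},
  {"delta_pos": [0.1,-0.04,0],"dr": [0,0,0.3],"fingers": 1},
  {"delta_pos": [0.15,-0.04,0],"dr": [0,0,0.3],"fingers": 1},
  {"delta_pos": [0.15,-0.04,0],"dr": [0,0,0.3],"fingers": 1},
])

```text
time: 45.48
tool_pos: [0.5445, -0.04, 0.0579]
tool_rot: [3.141, -0.032, 1.629]
contact_force: [1.5, -1.4, -0.1]
opening: 0.0184
grip_force: 59.9
```

Emit:
step_arm([
  {"delta_pos": [0.08,0,0],"dr": [0,0,0],"fingers": 1},
  {"delta_pos": [0.15,0,0.01],"dr": [0,0,0],"fingers": 1},
  {"delta_pos": [0.23,0,0.01],"dr": [0,0,0],"fingers": 1},
  {"delta_pos": [0.3,0.01,0.01],"dr": [0,0,0],"fingers": 1},
  {"delta_pos": [0.3,0.01,0.01],"dr": [0,0,0],"fingers": 1},
])

```text
time: 46.1
tool_pos: [0.5444, -0.0369, 0.0579]
tool_rot: [3.141, -0.032, 1.629]
contact_force: [2.3, -1.3, -1.0]
opening: 0.0185
grip_force: 59.9
```

Emit:
step_arm([
  {"delta_pos": [0.1,0.02,0],"dr": [0,0,0],"fingers": 1},
  {"delta_pos": [0.2,0.03,0.01],"dr": [0,0,0],"fingers": 1},
  {"delta_pos": [0.3,0.03,0.01],"dr": [0,0,0],"fingers": 1},
  {"delta_pos": [0.4,0.04,0.01],"dr": [0,0,0],"fingers": 1},
  {"delta_pos": [0.5,0.04,0.02],"dr": [0,0,0],"fingers": 1},
])

```text
time: 46.72
tool_pos: [0.5444, -0.0319, 0.0578]
tool_rot: [-3.141, -0.032, 1.629]
contact_force: [0.6, -2.1, -0.5]
opening: 0.0183
grip_force: 59.9
```

Emit:
step_arm([
  {"delta_pos": [0.1,0,0],"dr": [0,0,0],"fingers": 1},
  {"delta_pos": [0.2,0,0.01],"dr": [0,0,0],"fingers": 1},
  {"delta_pos": [0.3,0.01,0.01],"dr": [0,0,0],"fingers": 1},
  {"delta_pos": [0.4,0.01,0.01],"dr": [0,0,0],"fingers": 1},
  {"delta_pos": [0.5,0.01,0.02],"dr": [0,0,0],"fingers": 1},
])

```text
time: 47.35
tool_pos: [0.5443, -0.0269, 0.0578]
tool_rot: [-3.142, -0.032, 1.629]
contact_force: [-0.1, -2.8, -0.9]
opening: 0.0185
grip_force: 59.9
```

Emit:
step_arm([
  {"delta_pos": [0.1,0,0],"dr": [0,0,0],"fingers": 1},
  {"delta_pos": [0.2,0,0.01],"dr": [0,0,0],"fingers": 1},
  {"delta_pos": [0.3,0.01,0.01],"dr": [0,0,0],"fingers": 1},
  {"delta_pos": [0.4,0.01,0.01],"dr": [0,0,0],"fingers": 1},
  {"delta_pos": [0.5,0.01,0.02],"dr": [0,0,0],"fingers": 1},
])

```text
time: 47.98
tool_pos: [0.5441, -0.0222, 0.0578]
tool_rot: [3.142, -0.032, 1.629]
contact_force: [-0.8, -4.0, 0.7]
opening: 0.0187
grip_force: 59.9
```

Emit:
step_arm([
  {"delta_pos": [0.1,0,0],"dr": [0,0,0],"fingers": 1},
  {"delta_pos": [0.2,0,0.01],"dr": [0,0,0],"fingers": 1},
  {"delta_pos": [0.3,0.01,0.01],"dr": [0,0,0],"fingers": 1},
  {"delta_pos": [0.3,0.01,0.01],"dr": [0,0,0],"fingers": 1},
  {"delta_pos": [0.3,0.01,0.01],"dr": [0,0,0],"fingers": 1},
])

```text
time: 48.6
tool_pos: [0.544, -0.0192, 0.0578]
tool_rot: [3.142, -0.032, 1.628]
contact_force: [-0.0, -3.7, 0.9]
opening: 0.0184
grip_force: 59.9
```

Emit:
step_arm([
  {"delta_pos": [0.1,0,0],"dr": [0,0,0],"fingers": 1},
  {"delta_pos": [0.2,0,0.01],"dr": [0,0,0],"fingers": 1},
  {"delta_pos": [0.3,0.01,0.01],"dr": [0,0,0],"fingers": 1},
  {"delta_pos": [0.4,0.01,0.01],"dr": [0,0,0],"fingers": 1},
  {"delta_pos": [0.4,0.01,0.01],"dr": [0,0,0],"fingers": 1},
])

```text
time: 49.22
tool_pos: [0.5439, -0.0147, 0.0578]
tool_rot: [-3.142, -0.033, 1.629]
contact_force: [0.3, -1.7, 0.9]
opening: 0.0185
grip_force: 59.9
```

Emit:
step_arm([
  {"delta_pos": [0.1,0,0],"dr": [0,0,0],"fingers": 1},
  {"delta_pos": [0.2,0,0.01],"dr": [0,0,0],"fingers": 1},
  {"delta_pos": [0.3,0.01,0.01],"dr": [0,0,0],"fingers": 1},
  {"delta_pos": [0.3,0.01,0.01],"dr": [0,0,0],"fingers": 1},
  {"delta_pos": [0.3,0.01,0.01],"dr": [0,0,0],"fingers": 1},
])

```text
time: 49.85
tool_pos: [0.5437, -0.0117, 0.0577]
tool_rot: [-3.141, -0.033, 1.629]
contact_force: [-0.1, -1.5, 1.3]
opening: 0.0185
grip_force: 59.9
```

Emit:
step_arm([
  {"delta_pos": [0.06,0,0],"dr": [0,0,0],"fingers": 1},
  {"delta_pos": [0.12,0,0],"dr": [0,0,0],"fingers": 1},
  {"delta_pos": [0.18,0,0.01],"dr": [0,0,0],"fingers": 1},
  {"delta_pos": [0.25,0,0.01],"dr": [0,0,0],"fingers": 1},
  {"delta_pos": [0.25,0,0.01],"dr": [0,0,0],"fingers": 1},
])

```text
time: 50.48
tool_pos: [0.5437, -0.0102, 0.0578]
tool_rot: [3.142, -0.031, 1.629]
contact_force: [-0.3, -6.0, 1.0]
opening: 0.0182
grip_force: 59.9
```

Emit:
step_arm([
  {"delta_pos": [0.05,0,0],"dr": [0,0,0],"fingers": 1},
  {"delta_pos": [0.1,0,0],"dr": [0,0,0],"fingers": 1},
  {"delta_pos": [0.15,0,0],"dr": [0,0,0],"fingers": 1},
  {"delta_pos": [0.15,0,0],"dr": [0,0,0],"fingers": 1},
  {"delta_pos": [0.15,0,0],"dr": [0,0,0],"fingers": 1},
])

```text
time: 51.1
tool_pos: [0.5437, -0.0102, 0.0577]
tool_rot: [3.142, -0.029, 1.629]
contact_force: [-2.1, -12.5, 0.4]
opening: 0.0186
grip_force: 59.9
```

```bash
python3 - <<'E' 2>/dev/null
from h import *
s=robot.observe();print(s["tool_pos"],s["tool_rot"],s["contact_force"],s["torque"])
o=snap(9,2)
a=np.clip(o["side"][140:210,310:390],0,255).astype(np.uint8);b=np.clip(o["top"][145:185,260:320],0,255).astype(np.uint8);c=cv2.imread("pics/top0.png")[145:185,260:320]
W=np.zeros((600,800,3),np.uint8);W[:350,:400]=cv2.resize(a,None,fx=5,fy=5,interpolation=2);W[:240,420:780]=cv2.resize(b,None,fx=6,fy=6,interpolation=2);W[250:490,420:780]=cv2.resize(c,None,fx=6,fy=6,interpolation=2)
cv2.imwrite("pics/z9.png",W)
E
```

```text
[ 0.5437 -0.0102  0.0577] [ 3.1415 -0.0293  1.6288] [ -2.0521 -12.5249   0.3513] [-2.4349  0.2223  0.0496]
```

View pics/z9.png

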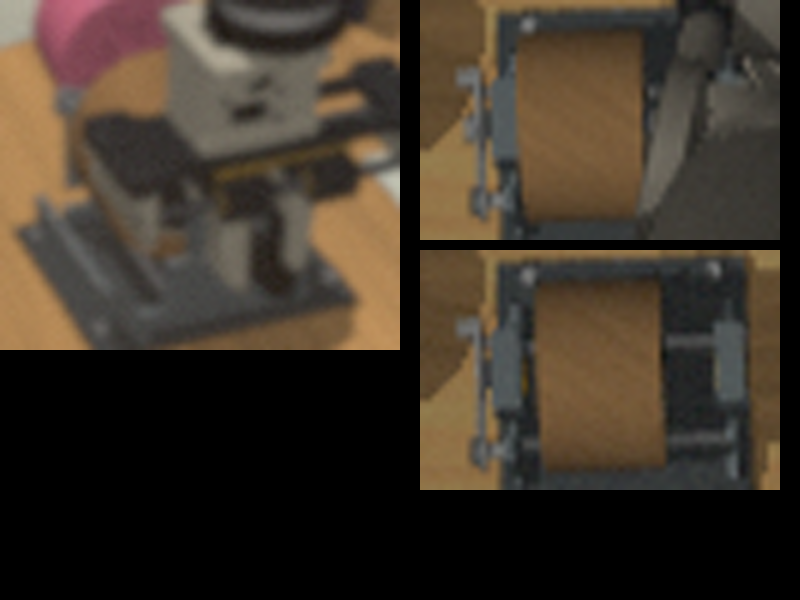

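The nose shows at the catch at (268,166) in the top view, and the axle stops hard at 159.8 mm, which is its home depth. I'll relax the push, release and lift away.

Emit:
step_arm([
  {"delta_pos": [-0.1,0,0],"dr": [0,0,0],"fingers": 1},
  {"delta_pos": [-0.2,0,0],"dr": [0,0,0],"fingers": 1},
  {"delta_pos": [-0.2,0,0],"dr": [0,0,0],"fingers": 1},
  {"delta_pos": [-0.2,0,0],"dr": [0,0,0],"fingers": 0},
  {"delta_pos": [-0.2,0,0],"dr": [0,0,0],"fingers": -0.3},
])

```text
time: 51.92
tool_pos: [0.5435, -0.0092, 0.0575]
tool_rot: [-3.141, -0.033, 1.629]
contact_force: [0.3, 0.1, -0.4]
opening: 0.0338
grip_force: 0.0
```

Emit:
step_arm([
  {"delta_pos": [0,0,0],"dr": [0,0,0],"fingers": -0.3},
  {"delta_pos": [0,0,0],"dr": [0,0,0],"fingers": -0.3},
  {"delta_pos": [0,0,0],"dr": [0,0,0],"fingers": -0.3},
  {"delta_pos": [0,0,0],"dr": [0,0,0],"fingers": -0.3},
  {"delta_pos": [0,0,0],"dr": [0,0,0],"fingers": -0.3},
])

```text
time: 52.55
tool_pos: [0.5437, -0.01, 0.0577]
tool_rot: [3.142, -0.032, 1.629]
contact_force: [0.4, 0.2, -0.4]
opening: 0.0597
grip_force: 0.0
```

Emit:
step_arm([
  {"delta_pos": [0,0,-2],"dr": [0,0,0],"fingers": -0.3},
  {"delta_pos": [0,0,-5],"dr": [0,0,0],"fingers": -0.3},
  {"delta_pos": [0,0,-10],"dr": [0,0,0],"fingers": -0.3},
  {"delta_pos": [-5,0,-15],"dr": [0,0,0],"fingers": -0.3},
  {"delta_pos": [-10,0,-18],"dr": [0,0,0],"fingers": -0.3},
])

```text
time: 53.18
tool_pos: [0.55, -0.1127, 0.2348]
tool_rot: [3.139, -0.032, 1.631]
contact_force: [1.9, 0.1, 0.0]
opening: 0.0597
grip_force: 0.0
```

Emit:
step_arm([
  {"delta_pos": [-6,0,0],"dr": [0,0,0],"fingers": -0.3},
  {"delta_pos": [-12,0,0],"dr": [0,0,0],"fingers": -0.3},
  {"delta_pos": [-18,0,0],"dr": [0,0,0],"fingers": -0.3},
  {"delta_pos": [-18,0,0],"dr": [0,0,0],"fingers": -0.3},
  {"delta_pos": [-18,0,0],"dr": [0,0,0],"fingers": -0.3},
])

```text
time: 53.8
tool_pos: [0.5598, -0.2916, 0.2262]
tool_rot: [-3.141, -0.033, 1.628]
contact_force: [-0.3, 0.1, -0.1]
opening: 0.0602
grip_force: 0.0
```

```bash
python3 - <<'E' 2>/dev/null
from h import *
s=robot.observe();print(s["time"],s["tool_pos"],s["contact_force"])
o=snap(10,2)
a=np.clip(o["side"][130:230,290:400],0,255).astype(np.uint8);b=np.clip(o["top"][140:200,258:338],0,255).astype(np.uint8)
W=np.zeros((400,800,3),np.uint8);W[:363,:400]=cv2.resize(a,(400,363),interpolation=2);W[:300,400:]=cv2.resize(b,None,fx=5,fy=5,interpolation=2)
cv2.imwrite("pics/z10.png",W)
E
```

```text
53.8 [ 0.5598 -0.2916  0.2262] [-0.2597  0.0654 -0.0732]
```

View pics/z10.png

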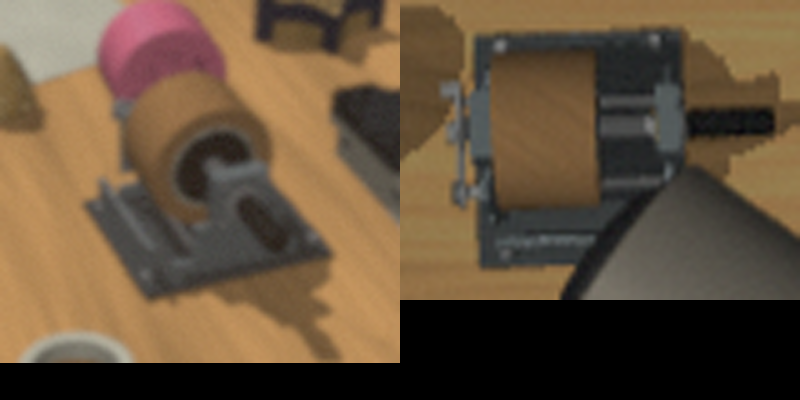

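The axle is home: its handle sticks out from the near block and ends at col 332.9, against 332.5 expected, and the roll hangs on the shaft. The gripper is clear, so I'm handing in.

```bash
python3 -c "
from cell import robot
print(robot.hand_in())"
```

```text
the job is handed in; nothing more can be done
None
```

I loaded the axle through both bearings and the roll, pressed it to a hard stop at its home depth with no push reading above about 13 N, let go, and handed in at about 54 s; the catch looked dropped in the top view, but I had no reading of its angle.

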